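Clamp and charge the test mould

TASK

Get the test mould charged: first tighten its loose wing nut clockwise until it is fully home, then use the scoop to tip every stone from the sample pan into the mould - the stones are straight from the oven, so never touch them with the fingers. To finish, lay the scoop flat in the emptied pan and stand the tamper (steel foot down) and the brush (bristles up) in the tubes of the blue tool stand, leaving the two polished weights where they are.

Things in the scene. Friction and masses are not known exactly. Their poses are not given: they have to be found in the camera images.
- pan: galvanised sample pan fixed to the bench. Inside 265 (its x) by 110 mm (its y), floor and walls 4 mm thick. Sides and the +x end stand 54 mm above the bench, the -x end only 32 so a scoop handle passes over it. Origin: centre of the underside, on the bench; inner end faces at x = -132.5 and +132.5 mm.
- scoop: loose cast scoop, 0.2 kg, flat in the pan, nose to its +x end. Bowl 100 long, 74 mm wide, floor 3 mm thinning to a sharp nose; back 50 mm high, sides slope to the nose. Origin: middle of the bowl's underside; x to the nose (edge at +50, back at -53 mm), z up. Flat-sided wooden handle 20 wide, 30 tall, 105 mm long, from (x -52, z 55) back and up at 20 degrees; pinch it at (x -99, z 72).
- stone1: brown angular stone about 31 x 28 x 26 mm, 36 g, loose in the pan (some of the eleven may be absent). Origin: its middle.
- stone2: brown angular stone about 31 x 28 x 26 mm, 36 g, loose in the pan (some of the eleven may be absent). Origin: its middle.
- stone3: brown angular stone about 31 x 28 x 26 mm, 36 g, loose in the pan (some of the eleven may be absent). Origin: its middle.
- stone4: brown angular stone about 31 x 28 x 26 mm, 36 g, loose in the pan (some of the eleven may be absent). Origin: its middle.
- stone5: brown angular stone about 31 x 28 x 26 mm, 36 g, loose in the pan (some of the eleven may be absent). Origin: its middle.
- stone6: brown angular stone about 31 x 28 x 26 mm, 36 g, loose in the pan (some of the eleven may be absent). Origin: its middle.
- stone7: brown angular stone about 31 x 28 x 26 mm, 36 g, loose in the pan (some of the eleven may be absent). Origin: its middle.
- stone8: brown angular stone about 31 x 28 x 26 mm, 36 g, loose in the pan (some of the eleven may be absent). Origin: its middle.
- stone9: brown angular stone about 31 x 28 x 26 mm, 36 g, loose in the pan (some of the eleven may be absent). Origin: its middle.
- stone10: brown angular stone about 31 x 28 x 26 mm, 36 g, loose in the pan (some of the eleven may be absent). Origin: its middle.
- stone11: brown angular stone about 31 x 28 x 26 mm, 36 g, loose in the pan (some of the eleven may be absent). Origin: its middle.
- mould: steel mould with filling collar, bolted down: upright open cylinder, inner radius 76, outer 82 mm, rim 160 and inside floor 13 mm above the bench. Base plate 300 (x) by 180 by 12 mm. Ears at x = -126 and +126 mm, tops 128 mm above the bench, on tie rods: the brass wing nut on the -x ear is loose, the plain nut on the other is tight. Origin: on the cylinder's axis at bench height.
- wing (a joint): angle of the wing nut (rad), 0 to 1.6; grows as it is turned clockwise seen from above (tightening); 1.6 is fully home against its stop; stays where it is left, resisting with about 0.15 N m.
- wing_grip (a point): on the wing nut's vertical axis, 34 mm above the ear: TCP position to pinch it from above (fingertips then clear the hub). x lies along the wings and turns with them, z up. Wings 76 mm tip to tip, 8 thick, solid across the middle 13 to 27 mm above the ear, tips up to 34; turning, they pass 6 mm from the collar wall, which is 44 mm from the axis and as high as the wings.
- tube_a (a point): centre of the mouth of one of the two upright tubes of a blue steel tool stand bolted to the bench: inner radius 34, outer 38 mm, rim 100 and inside floor 6 mm above the bench. The tubes stand 100 mm apart; either may take either tool.
- tube_b (a point): centre of the mouth of the other tube, just like the first.
- tamper: hand tamper, square 26 x 26 mm, 200 mm long, about 0.22 kg, lying on the bench: wooden handle with a 55 mm steel foot at -x. Origin: middle of its underside; x runs along it from the steel foot to the handle end.
- tamper_foot (a point): centre of the tamper's steel foot end (x = -100 mm).
- brush: sieve brush, 200 mm long, 0.1 kg, lying on the bench: blue square handle 26 x 26 mm, 140 mm long, at -x, and a bristle head 60 x 34 x 26 mm at +x. Origin: middle of its underside; x runs along it from the handle end to the bristles.
- brush_foot (a point): centre of the brush's bare handle end (x = -100 mm).
- weight_big: polished test weight, 50 mm across, 78 mm high, standing on the bench: leave alone.
- weight_small: polished test weight, 38 mm across, 58 mm high, standing on the bench: leave alone.
Not all that is in view belongs to the job. There is more than one size of the tamper; the job needs the smaller.

How it is judged:
On the way, in this order (a step that is already met when the one before it is completed fails the run):
1. the wing nut is turned clockwise until fully home (value of joint wing above 1.45 rad), for 0.3 s.
2. every stone has been tipped into the mould (horizontal distance between each of stone1, stone2, stone3, stone4, stone5, stone6, stone7, stone8, stone9, stone10, stone11 and mould below 0.072 m and height (world z) of each of stone1, stone2, stone3, stone4, stone5, stone6, stone7, stone8, stone9, stone10, stone11 below 0.13 m), for 0.3 s.
At the end, for the whole second after the job is handed in: Wing nut past 1.45 rad; every stone at rest in the mould (middle within 72 mm of its axis, below 130 mm); scoop flat (0.3 rad) on the pan floor; tamper and brush in the tubes within 0.55 rad of vertical, right end down, that end within 34 mm of a tube axis and below 40 mm (all of step 2 and value of joint wing above 1.45 rad and linear speed of each of stone1, stone2, stone3, stone4, stone5, stone6, stone7, stone8, stone9, stone10, stone11, scoop below 0.03 m/s and x of scoop in the frame of pan between -0.1 and 0.1 m and y of scoop in the frame of pan between -0.03 and 0.03 m and height (world z) of scoop below 0.025 m and angle between scoop's own z axis and vertical below 0.3 rad and angle between each of tamper, brush's own x axis and vertical below 0.55 rad and (horizontal distance between tamper_foot and tube_a below 0.034 m or horizontal distance between tamper_foot and tube_b below 0.034 m) and height (world z) of each of tamper_foot, brush_foot below 0.04 m and (horizontal distance between brush_foot and tube_a below 0.034 m or horizontal distance between brush_foot and tube_b below 0.034 m)); the robot touches nothing.
It fails at once if a stone is touched by the fingers or the arm (contact force between any of the fingers, the arm and stone1 above 1 N or contact force between any of the fingers, the arm and stone2 above 1 N or contact force between any of the fingers, the arm and stone3 above 1 N or contact force between any of the fingers, the arm and stone4 above 1 N or contact force between any of the fingers, the arm and stone5 above 1 N or contact force between any of the fingers, the arm and stone6 above 1 N or contact force between any of the fingers, the arm and stone7 above 1 N or contact force between any of the fingers, the arm and stone8 above 1 N or contact force between any of the fingers, the arm and stone9 above 1 N or contact force between any of the fingers, the arm and stone10 above 1 N or contact force between any of the fingers, the arm and stone11 above 1 N).
It fails at once if a weight is moved more than 30 mm (distance of any of weight_big, weight_small from where it was at the start of the episode above 0.03 m).
Of stone1, stone2, stone3, stone4, stone6, stone7, stone8, stone9, stone10, stone11 only 6 to 10 are there at a start; the rules pass over those that are not, and their reading is None.
At some moment in a run one of tamper, brush may be knocked a few centimetres aside while the robot is not near it.
It also fails if it takes over 210 s, if anything falls off the work surface, if the arm or the gripper's body presses on something with over 40 N, if the wrist force passes 120 N, or if a joint passes its speed limit or range.

ROBOT

A 6-joint arm with a two-finger parallel gripper is mounted at the origin on the work surface. World frame = base frame: x ahead of the robot, y to its left, z up, the work surface at z = 0. Lengths are in m, angles in rad, forces in N, time in s.
With the tool pointing down it reaches from about 0.4 to 0.825 m from the base axis. Payload 7 kg.
Tool frame: the origin (TCP) lies between the finger pads, 19 mm behind the fingertips; this is the grasp point; z points along the fingers, x is the direction in which the jaws open and shut, and the axes are right-handed (so a half turn about z gives the same grasp; the last joint's range is limited). The gripper opens to 88 mm and grips with 3 to 60 N. Pads are 19 mm wide; open, the fingers measure 130 mm over their backs; the gripper's body (78 mm by 193 mm) begins 47 mm behind the grasp point.
Start: joints at [1.612, 0.359, 0.012, 0, -1.224, -0.288], TCP at [0.165, 0.655, 0.245] pointing down, gripper open.
Joint ranges: [-3.07, 3.07], [-1.43, 2.12], [-1.02, 1.25], [-3.03, 1.67], [-3.05, -0], [-3.03, 3.03]. Speed limits (rad/s): [2.39, 2.39, 3.01, 3.14, 3.14, 3.14].

INTERFACE

Orientations are given as [roll, pitch, yaw] about the fixed x, y, z axes, in that order (R = Rz(yaw) Ry(pitch) Rx(roll)).
In Python, from station import telemetry, grab_frame, arm, regions_of, pinpoint gives the robot as it stands. The module is installed in compiled form; this text tells all that it offers.
- The arm moves only by the shell command python3 -m inch 'ROWS' [FORCE]. ROWS is text: rows parted by semicolons, each of 7 numbers parted by spaces: the opening, from 0 (shut) to 1 (fully open), then the shift along the world's x, y, z in cm, then the turn, a rotation vector about the world's x, y, z in degrees. A call has 1 to 12 rows; each row is the pose to reach, as a shift and turn from the pose measured when the call began; what a row does not reach only later rows make up. A row lasts 1/8 s, in which the tool goes at most 62.5 mm and 10.7 degrees, less where a joint would pass 70% of its speed; a pose out of reach is approached as far as the arm can. A call with a gripper value outside its range is refused whole. The fingers move at their own pace and stop on an object; FORCE is the grip in N (left out, the last holds). Time passes only in rows, so rows that repeat a pose let the fingers close. It gives the time, the measured TCP pose, the force and the opening at its end, in the units of the state.
- telemetry.get_state(): the state, without advancing time (a new reading comes with each control period).
- grab_frame(name): name is "side" or "top" or "wrist"; returns a dict with "pixels" (420x560x3 uint8, red, green, blue), "fx", "fy", "cx", "cy" (pixels), "R" (3x3) and "t" (3): a world point X has camera coordinates R X + t. Camera axes: x right, y down, z forward; pixel columns grow to the right and rows downward; lengths in m; the calibration is good to about 2 mm. A picture is of the moment at which its call begins. There is no depth.
- arm.job_done(): hands the job in, once; it reports no verdict.
Trained networks look in the newest picture that a camera, given by its name, has taken for a name from the list of things; names that differ only in an ending like _2 or _b are one class to them, and where a whole thing is asked for, a point or a joint stands for the part that bears it (a point fixed in the world has none). Each returns a list of dicts, best first, with "p" (0 to 1); they miss things now and then, are a little off and sometimes report something else, mostly with a low value. They report only what shows in the picture. A call takes as long as a camera call. They do not tell look-alikes from the thing itself.
- regions_of(camera, name): "pixels" (420x560 bool, what is visible of it) and "bbox" ([left, top, right, bottom] in pixels, round what is visible of it).
- pinpoint(camera, name): "location" ([column, row] in pixels: a listed point, or the origin of a listed thing).
The state is a dict: "t": time; "q": joint angles; "qd": joint speeds; "joint_efforts": joint torques, N m; "eef_pos": TCP position; "ee_rot": TCP orientation; "force": force on the tool from outside, world axes, zero at the start; "moment": the same for the moment, N m; "width": finger opening in m.
Only numpy, scipy, OpenCV 4.12 (cv2) and the standard library are available. Lean on these libraries where they do the work, as an engineer would, in place of code of your own. Each camera call takes 0.05 s, during which the arm holds its last target. There are 200 camera calls.

## Working session

There is one attempt and no reset: what is moved stays moved. The work goes in short steps, Python scripts to look and compute and a shell command to move; the robot and the scene stay as the last step left them, time stands still between calls to the robot, and variables do not carry over. Pictures are saved under pics/ and viewed, about 12 in all and at most 16, crops included, and the job is handed in when it is done.

```bash
mkdir -p pics; ls; cat > h.py <<'E'
import numpy as np, cv2
from station import telemetry, grab_frame, arm, regions_of, pinpoint
from scipy.spatial.transform import Rotation as Ro
def save(f,name,box=None,s=1):
    im=f["pixels"][:,:,::-1]
    if box: im=im[box[1]:box[3],box[0]:box[2]]
    cv2.imwrite("pics/"+name,cv2.resize(im,None,fx=s,fy=s,interpolation=cv2.INTER_CUBIC))
def ray(f,uv,z):
    R=np.array(f["R"]);t=np.array(f["t"]);c=-R.T@t
    d=R.T@np.array([(uv[0]-f["cx"])/f["fx"],(uv[1]-f["cy"])/f["fy"],1])
    return c+d*(z-c[2])/d[2]
def proj(f,X):
    p=np.array(f["R"])@np.array(X)+np.array(f["t"]);return np.array([f["fx"]*p[0]/p[2]+f["cx"],f["fy"]*p[1]/p[2]+f["cy"]])
def tri(obs):
    A=np.zeros((3,3));b=np.zeros(3)
    for f,uv in obs:
        R=np.array(f["R"]);c=-R.T@np.array(f["t"]);d=R.T@np.array([(uv[0]-f["cx"])/f["fx"],(uv[1]-f["cy"])/f["fy"],1]);d/=np.linalg.norm(d)
        P=np.eye(3)-np.outer(d,d);A+=P;b+=P@c
    return np.linalg.solve(A,b)
E
python3 - <<'E'
from h import *
np.set_printoptions(precision=4,suppress=True)
F={c:grab_frame(c) for c in("top","side","wrist")}
for c in F: save(F[c],c+"0.png"); print(c,-np.array(F[c]["R"]).T@F[c]["t"])
for n in ["pan","scoop","stone1","mould","wing_grip","tube_a","tamper","tamper_foot","brush","brush_foot","weight_big","weight_small"]:
    for c in("top","side"):
        for r in pinpoint(c,n)[:13 if n=="stone1" else 3]:
            print(n,c,round(r["p"],2),np.round(r["location"]), ray(F[c],r["location"],{"wing_grip":.162,"tube_a":.1}.get(n,0.0))[:2])
print(telemetry.get_state())
E
```

```text
pics
top [ 0.4196 -0.023   1.3832]
side [0.2905 0.7336 0.8156]
wrist [0.2433 0.635  0.3834]
pan top 0.57 [195. 182.] [0.603 0.169]
pan side 0.86 [217. 290.] [0.5988 0.1711]
scoop top 0.76 [168. 176.] [0.6191 0.2433]
scoop side 0.69 [202. 314.] [0.6076 0.2435]
stone1 top 0.64 [222. 198.] [0.5561 0.0955]
stone1 top 0.61 [209. 182.] [0.601  0.1308]
stone1 top 0.53 [217. 183.] [0.5996 0.1086]
stone1 top 0.52 [222. 167.] [0.6423 0.0943]
stone1 top 0.47 [197. 194.] [0.5674 0.1635]
stone1 top 0.47 [206. 197.] [0.5595 0.1392]
stone1 top 0.46 [209. 166.] [0.647  0.1304]
stone1 top 0.37 [201. 184.] [0.5969 0.1538]
stone1 side 0.6 [216. 258.] [0.6379 0.0775]
stone1 side 0.51 [245. 269.] [0.553  0.0938]
stone1 side 0.49 [212. 269.] [0.6337 0.1148]
stone1 side 0.48 [233. 289.] [0.5626 0.1594]
stone1 side 0.47 [227. 273.] [0.5944 0.1167]
stone1 side 0.46 [217. 282.] [0.6065 0.1503]
stone1 side 0.43 [227. 263.] [0.6055 0.0857]
stone1 side 0.41 [233. 276.] [0.5751 0.1233]
mould top 0.97 [313. 190.] [ 0.5762 -0.1597]
mould side 0.73 [266. 204.] [ 0.5724 -0.1619]
mould side 0.32 [229. 263.] [0.6007 0.
[... 985 characters left out ...]
211 ]
weight_big top 0.54 [373. 141.] [ 0.7105 -0.33  ]
weight_big side 0.68 [241. 168.] [ 0.7004 -0.3125]
weight_big side 0.61 [288. 136.] [ 0.5973 -0.5397]
weight_small top 0.73 [250. 125.] [0.7617 0.0141]
weight_small side 0.6 [183. 238.] [0.7523 0.0315]
{'t': 1.35, 'q': array([ 1.6121,  0.3586,  0.0119, -0.    , -1.2241, -0.2881]), 'qd': array([-0.0001,  0.0012, -0.0003,  0.0002, -0.0015,  0.0013]), 'joint_efforts': array([  0.0001, -58.2391,  29.3295,   7.0022,   0.0125,  -0.    ]), 'eef_pos': array([0.1649, 0.6545, 0.2453]), 'ee_rot': array([ 3.1416, -0.    , -1.8176]), 'force': array([-0.4587,  0.9224,  0.0681]), 'moment': array([0.0348, 0.0125, 0.0404]), 'width': 0.08751285261548154}
```

```bash
python3 -c "
import cv2,numpy as np
a=[cv2.imread(f'pics/{c}0.png') for c in('top','side')]
[cv2.imwrite(f'pics/{c}0b.png',cv2.resize(i,(800,600))) for c,i in zip('ts',a)]"
```

```text
(no output)
```

View pics/t0b.png

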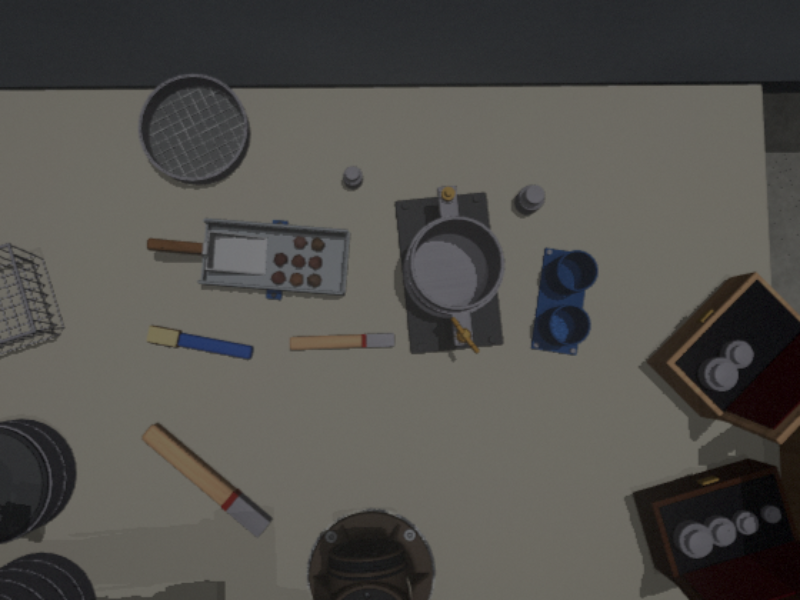

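View pics/s0b.png

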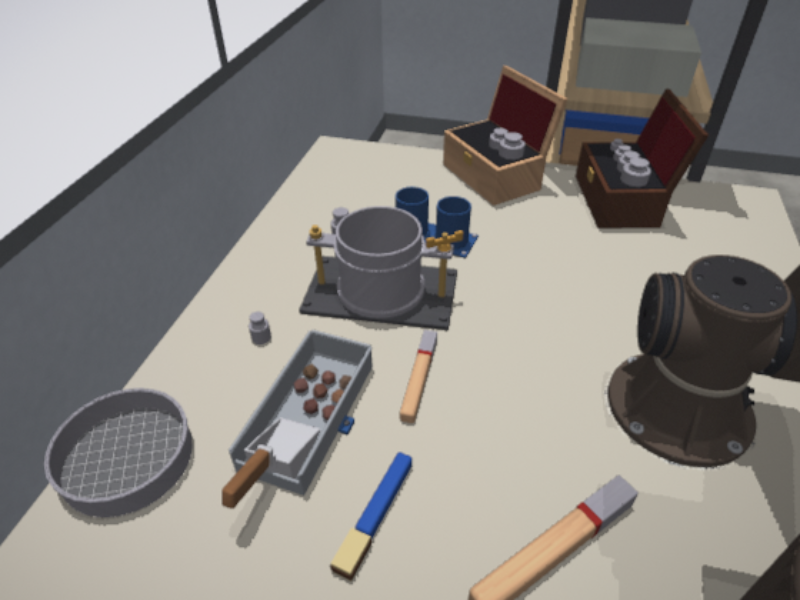

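The top picture shows the pan at about (275,258) of the 800-px view, with the scoop's nose to the right. The mould is at (455,265), with the wing nut on its lower ear at (465,333), and the tubes are at (575,272) and (563,326). There are two tampers: a small one at (342,341) and a large one at (205,480). By length the small one (about 0.2 m) is the one for the job. The brush is at (200,342).

```bash
python3 - <<'E'
from h import *
np.set_printoptions(precision=4,suppress=True)
f=grab_frame("top")
for n,z in [("wing_grip",.15),("pan",0.05),("scoop",.02),("tamper",.026),("brush",.026)]:
    for r in regions_of("top",n)[:3]:
        m=r["pixels"]; p=np.argwhere(m)[:,::-1].astype(np.float32)
        w=np.array([ray(f,q,z)[:2] for q in p]).astype(np.float32)
        print(n,round(r["p"],2),r["bbox"],len(p)); 
        c,s,a=cv2.minAreaRect(w); print("   rect",c,s,a)
f=None
s=grab_frame("side")
E
python3 -m inch '0.35 15 -25 6 0 0 0;0.35 28 -35 6 0 0 0;0.35 28 -35 6 0 0 0;0.35 28 -35 6 0 0 0;0.35 28 -35 6 0 0 0;0.35 28 -35 6 0 0 0;0.35 28 -35 6 0 0 0;0.35 28 -35 6 0 0 0;0.35 28 -35 6 0 0 0;0.35 28 -35 6 0 0 0'
```

```text
wing_grip 0.62 [314.4, 224.3, 333.2, 247.7] 203
   rect (0.4455931782722473, -0.1710602045059204) (0.06819436699151993, 0.03033730760216713) 52.12318420410156
wing_grip 0.26 [104.0, 162.5, 185.3, 196.0] 1437
   rect (0.5985777974128723, 0.2719945013523102) (0.20333705842494965, 0.06896346062421799) 85.6285171508789
pan 0.91 [140.4, 152.0, 241.6, 210.0] 3062
   rect (0.5986676812171936, 0.16927403211593628) (0.2733132839202881, 0.1515568047761917) 85.92413330078125
scoop 0.93 [103.8, 160.5, 188.0, 192.6] 1601
   rect (0.6200995445251465, 0.3051985502243042) (0.23025310039520264, 0.07993073761463165) 83.93211364746094
tamper 0.71 [201.1, 232.4, 273.7, 244.3] 730
   rect (0.44119933247566223, 0.046617764979600906) (0.029793765395879745, 0.19802549481391907) 0.30493903160095215
tamper 0.62 [100.5, 296.1, 191.6, 376.4] 1742
   rect (0.18945208191871643, 0.3040352463722229) (0.2877655029296875, 0.045630015432834625) 49.90937042236328
brush 0.71 [104.7, 225.5, 180.6, 251.5] 858
   rect (0.4436416029930115, 0.31299933791160583) (0.20438151061534882, 0.03629806637763977) 79.00022888183594
t: 2.95
eef_pos: [0.4444, 0.3052, 0.3051]
ee_rot: [3.141, -0.0, -1.817]
force: [-1.1, 0.3, 1.2]
width: 0.0306
```

```bash
python3 -m inch '0.35 0 -6 0 0 0 -10;0.35 0 -12 0 0 0 -20;0.35 0 -18 0 0 0 -30;0.35 0 -24 0 0 0 -40;0.35 0 -30 0 0 0 -50;0.35 0 -36 0 0 0 -60;0.35 0 -42 0 0 0 -70;0.35 0 -47.5 0 0 0 -80;0.35 0 -47.5 0 0 0 -90;0.35 0 -47.5 0 0 0 -100;0.35 0 -47.5 0 0 0 -110;0.35 0 -47.5 0 0 0 -119'
python3 - <<'E'
from h import *
np.set_printoptions(precision=4,suppress=True)
f=grab_frame("wrist");save(f,"wing1.png");st=telemetry.get_state();print(st["q"],st["eef_pos"],st["ee_rot"])
for r in pinpoint("wrist","wing_grip")[:2]: print(r, ray(f,r["location"],.162))
for r in regions_of("wrist","wing_grip")[:2]:
    p=np.argwhere(r["pixels"])[:,::-1]
    w=np.array([ray(f,q,.155)[:2] for q in p[::3]]).astype(np.float32)
    print(r["p"],r["bbox"],cv2.minAreaRect(w))
E
```

```text
t: 4.45
eef_pos: [0.4448, -0.1686, 0.3048]
ee_rot: [3.141, -0.0, 2.386]
force: [-0.5, 0.0, -0.0]
width: 0.0305
[ 0.0523 -0.0127 -0.3109 -0.0005 -1.273  -0.8153] [ 0.4448 -0.1686  0.3048] [ 3.1415 -0.0006  2.3785]
{'location': [270.1, 204.8], 'p': 0.89} [ 0.4472 -0.172   0.162 ]
0.91 [253.8, 158.1, 286.4, 246.7] ((0.44656187295913696, -0.17009881138801575), (0.07446103543043137, 0.02603057026863098), 52.08332061767578)
0.5 [328.9, 232.6, 381.5, 267.6] ((0.4253046214580536, -0.08791070431470871), (0.019077764824032784, 0.047442466020584106), 0.9991114139556885)
```

View pics/wing1.png

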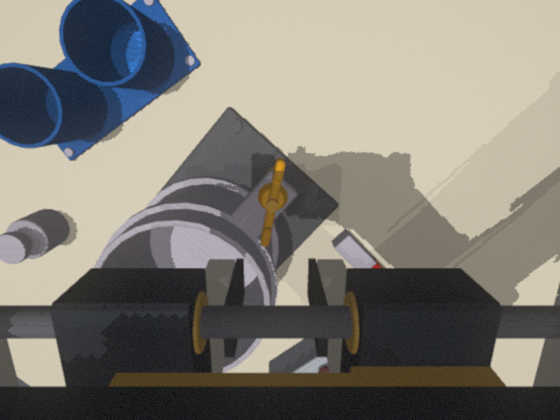

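The wing nut is at (272,200), with its wings running from (280,162) to (266,242). The jaws need about 8° more turn before they come down.

```bash
python3 -m inch '0.35 0.2 -0.3 -5 0 0 8;0.35 0.2 -0.3 -10 0 0 8;0.35 0.2 -0.3 -12.5 0 0 8;0.35 0.2 -0.3 -14.2 0 0 8;0.35 0.2 -0.3 -14.2 0 0 8;0 0.2 -0.3 -14.2 0 0 8;0 0.2 -0.3 -14.2 0 0 8;0 0.2 -0.3 -14.2 0 0 8;0 0.2 -0.3 -14.2 0 0 8' 30
```

```text
t: 5.72
eef_pos: [0.4462, -0.1717, 0.1636]
ee_rot: [3.141, -0.001, 2.533]
force: [-4.0, 3.5, 5.4]
width: 0.008
```

```bash
python3 -m inch '0 0 0 0 0 0 -8;0 0 0 0 0 0 -16;0 0 0 0 0 0 -24;0 0 0 0 0 0 -32;0 0 0 0 0 0 -40;0 0 0 0 0 0 -48;0 0 0 0 0 0 -56;0 0 0 0 0 0 -64;0 0 0 0 0 0 -70;0 0 0 0 0 0 -70'; python3 -c "
from h import *;s=telemetry.get_state();print(s['moment'],s['force'],s['q'])"
python3 -m inch '0 0 0 0 0 0 -5;0 0 0 0 0 0 -10;0 0 0 0 0 0 -15;0 0 0 0 0 0 -20;0 0 0 0 0 0 -25;0 0 0 0 0 0 -25'; python3 -c "
from h import *;s=telemetry.get_state();print(s['moment'],s['force'],s['ee_rot'])"
```

```text
t: 6.98
eef_pos: [0.4459, -0.1707, 0.1637]
ee_rot: [-3.142, -0.002, 1.31]
force: [-2.4, 6.6, 1.8]
width: 0.0077
[ 2.62798899  0.73946532 -0.0331361 ] [-2.40865575  6.56108501  1.76734068] [ 0.04586689  0.10559768 -0.52576606 -0.00282179 -0.93876908 -1.87571444]
t: 7.72
eef_pos: [0.446, -0.1703, 0.1638]
ee_rot: [3.142, -0.003, 0.874]
force: [0.4, 4.3, -2.6]
width: 0.0075
[ 1.34553387 -0.3395709  -0.048245  ] [ 0.40049066  4.31026919 -2.62287603] [ 3.14153797 -0.00335227  0.87447941]
```

```bash
python3 -m inch '0 0 0 0 0 0 -4;0 0 0 0 0 0 -8;0 0 0 0 0 0 -8;0 0 0 0 0 0 -8'; python3 - <<'E'
from h import *
s=telemetry.get_state();print(s['moment'],s['force'],s['ee_rot'])
E
python3 -m inch '0.3 0 0 0 0 0 0;0.3 0 0 0 0 0 0;0.3 0 0 0 0 0 0;0.3 0 0 5 0 0 0;0.3 0 0 10 0 0 0;0.3 0 0 14 0 0 0;0.3 0 0 14 0 0 0'
python3 - <<'E'
from h import *
np.set_printoptions(precision=4,suppress=True)
f=grab_frame("wrist");save(f,"wing2.png");st=telemetry.get_state();print(st["q"],st["ee_rot"])
for r in regions_of("wrist","wing_grip")[:2]:
    p=np.argwhere(r["pixels"])[:,::-1]
    w=np.array([ray(f,q,.155)[:2] for q in p[::3]]).astype(np.float32)
    print(r["p"],r["bbox"],cv2.minAreaRect(w))
E
```

```text
t: 8.22
eef_pos: [0.4461, -0.1703, 0.1639]
ee_rot: [3.141, -0.003, 0.738]
force: [1.1, 0.4, -3.8]
width: 0.0087
[ 0.34059663 -0.29961859  0.72299213] [ 1.08054702  0.44113334 -3.84777259] [ 3.14134168 -0.0034478   0.73783799]
t: 9.1
eef_pos: [0.4476, -0.1707, 0.3074]
ee_rot: [3.136, -0.008, 0.738]
force: [0.6, -0.3, -0.5]
width: 0.026
[ 0.0468 -0.012  -0.3088 -0.0021 -1.268  -2.4501] [ 3.1394 -0.0059  0.7378]
0.57 [252.4, 151.3, 292.0, 242.9] ((0.44540268182754517, -0.17064708471298218), (0.027228327468037605, 0.0750594437122345), 33.75654220581055)
```

View pics/wing2.png

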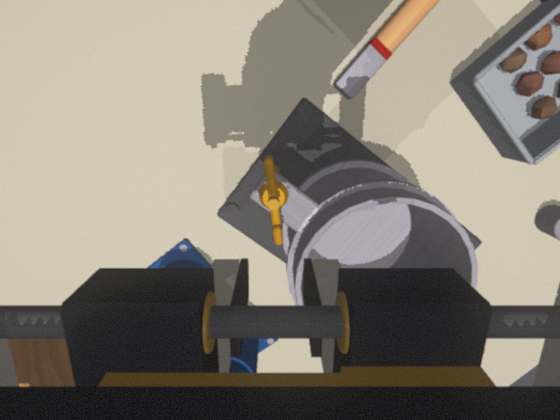

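The jaws turned through about 103° until the moment jumped to 0.72 N·m. The wings now run from (270,160) to (278,242), so the nut is against its stop. Next is the scoop handle.

```bash
python3 -m inch '0.6 2 5 0 0 0 10;0.6 4 10 0 0 0 20;0.6 6 15 0 0 0 30;0.6 8 20 0 0 0 40;0.6 9 25 0 0 0 50;0.6 10 30 0 0 0 60;0.6 12 36 0 0 0 70;0.6 14 42 0 0 0 80;0.6 16 48 0 0 0 90;0.6 16.3 51.5 0 0 0 100;0.6 16.3 51.5 0 0 0 110;0.6 16.3 51.5 0 0 0 120'
python3 -m inch '0.6 0 0 0 0 0 10;0.6 0 0 0 0 0 14;0.6 0 0 0 0 0 14'
python3 - <<'E'
from h import *
np.set_printoptions(precision=4,suppress=True)
f=grab_frame("wrist");save(f,"scoop1.png",s=1.4);st=telemetry.get_state();print(st["q"],st["eef_pos"],st["ee_rot"])
for n,z in (("scoop",.004),("pan",0)):
  for r in pinpoint("wrist",n)[:2]: print(n,r, ray(f,r["location"],z))
for r in pinpoint("wrist","stone1"): print("stone",round(r["p"],2),np.round(r["location"]), ray(f,r["location"],.018)[:2])
for r in regions_of("wrist","scoop")[:1]: print(r["bbox"])
E
```

```text
t: 10.7
eef_pos: [0.6084, 0.3453, 0.3009]
ee_rot: [-3.138, -0.006, 2.839]
force: [0.0, -0.4, 0.1]
width: 0.0527
t: 11.08
eef_pos: [0.608, 0.345, 0.2989]
ee_rot: [-3.136, -0.008, 3.082]
force: [-0.6, -0.6, -0.0]
width: 0.0526
[ 0.7924  0.3796  0.1655 -0.0029 -1.3656 -0.8522] [0.6081 0.345  0.2993] [-3.1368 -0.008   3.0812]
scoop {'location': [265.8, 86.8], 'p': 0.77} [0.6107 0.2458 0.004 ]
stone 0.94 [304.   9.] [0.5662 0.1722]
stone 0.92 [271.   4.] [0.5999 0.166 ]
[231.5, 36.8, 300.8, 239.8]
```

View pics/scoop1.png

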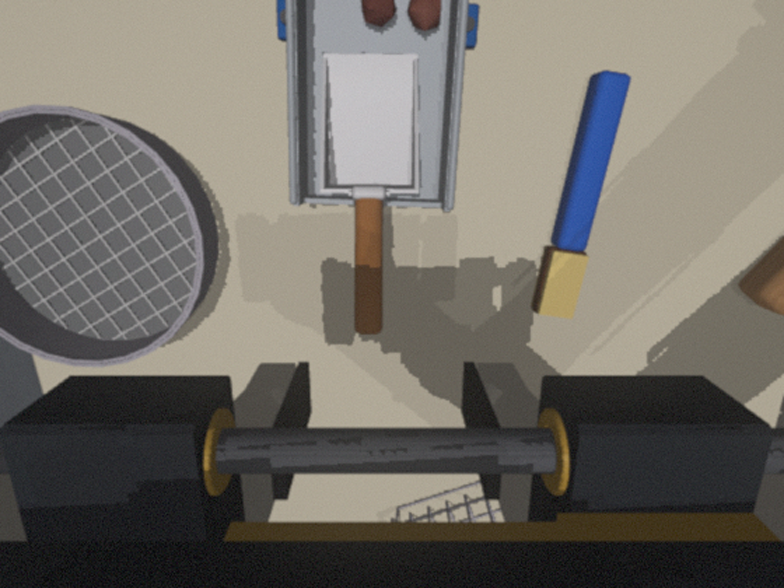

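```bash
python3 - <<'E'
from h import *
np.set_printoptions(precision=4,suppress=True)
f=grab_frame("wrist")
P=lambda u,v,z: ray(f,(u/1.4,v/1.4),z)
a=(P(325,55,.004)+P(417,53,.004))/2; b=P(369,333,.105); n=P(369,200,.075)
print("nose",a,"end",b,"neck",n)
d=a-b; print("yaw",np.degrees(np.arctan2(d[1],d[0])), "len",np.linalg.norm(d[:2])); d=d[:2]/np.linalg.norm(d[:2])
print("origin",a[:2]-.05*d,"pinch",a[:2]-.149*d)
for nm,u,v,z in (("backL",292,203,.032),("backR",453,211,.032),("farL",288,0,.054),("farR",463,0,.054)): print(nm,P(u,v,z))
E
```

```text
nose [0.6091 0.1963 0.004 ] end [0.6217 0.392  0.105 ] neck [0.6163 0.3021 0.075 ]
yaw -93.68678982128844 len 0.19610111758849672
origin [0.6123 0.2462] pinch [0.6187 0.345 ]
backL [0.6792 0.3051 0.032 ]
backR [0.5508 0.3192 0.032 ]
farL [0.6624 0.1678 0.054 ]
farR [0.5441 0.1746 0.054 ]
```

```bash
python3 -m inch '0.6 1.0 0 -6 0 0 0;0.6 1.0 0 -12 0 0 0;0.6 1.0 0 -17 0 0 0;0.6 1.0 0 -20 0 0 0;0.6 1.0 0 -22.3 0 0 0;0.6 1.0 0 -22.3 0 0 0;0 1.0 0 -22.3 0 0 0;0 1.0 0 -22.3 0 0 0;0 1.0 0 -22.3 0 0 0;0 1.0 0 -22.3 0 0 0;0 1.0 0 -22.3 0 0 0' 60
```

```text
t: 12.75
eef_pos: [0.6187, 0.3455, 0.0784]
ee_rot: [-3.139, -0.006, 3.082]
force: [-0.6, 0.6, 3.5]
width: 0.0197
```

```bash
cat >> h.py <<'E'
PC=np.array([.601,.169]);PY=np.radians(-94.0)
def topan(w):
    d=np.array(w[:2])-PC;c,s=np.cos(PY),np.sin(PY);return np.array([c*d[0]+s*d[1],-s*d[0]+c*d[1]])*1000
def stones(cams=("top","side"),z=.02):
    for c in cams:
        f=grab_frame(c)
        for r in pinpoint(c,"stone1"):
            w=ray(f,r["location"],z);print(c,round(r["p"],2),np.round(r["location"]),np.round(w[:2],3),np.round(topan(w)))
E
python3 - <<'E'
from h import *
stones()
E
python3 -m inch '0 0.5 0 0 0 0 0;0 1 0 0 0 0 0;0 1 0 0 0 0 0'
python3 -m inch '0 -0.1 -1 0 0 0 0;0 -0.1 -2 0 0 0 0;0 -0.2 -3 0 0 0 0;0 -0.3 -4 0 0 0 0;0 -0.35 -5 0 0 0 0;0 -0.4 -6 0 0 0 0;0 -0.5 -7 0 0 0 0;0 -0.55 -8 0 0 0 0;0 -0.55 -8 0 0 0 0'
```

```text
top 0.61 [211. 182.] [0.599 0.123] [46.  1.]
top 0.61 [210. 167.] [0.639 0.125] [42. 41.]
top 0.58 [219. 182.] [0.6   0.101] [68.  4.]
top 0.57 [195. 195.] [0.564 0.167] [  5. -37.]
top 0.53 [206. 196.] [0.56  0.136] [ 36. -39.]
top 0.45 [194. 184.] [0.593 0.168] [ 1. -8.]
top 0.45 [222. 168.] [0.637 0.094] [72. 41.]
top 0.43 [221. 197.] [0.557 0.096] [ 76. -39.]
t: 13.32
eef_pos: [0.6285, 0.3451, 0.0783]
ee_rot: [-3.138, -0.007, 3.082]
force: [-4.0, -0.6, 6.6]
width: 0.0198
t: 14.45
eef_pos: [0.623, 0.2636, 0.0783]
ee_rot: [-3.137, -0.007, 3.081]
force: [2.3, -0.1, 3.0]
width: 0.0197
```

```bash
python3 -m inch '0 -0.1 -1 0 0 0 0;0 -0.15 -2 0 0 0 0;0 -0.2 -3 0 0 0 0;0 -0.3 -4 0 0 0 0;0 -0.35 -5 0 0 0 0;0 -0.4 -6 0 0 0 0;0 -0.45 -6.5 0 0 0 0;0 -0.5 -7 0 0 0 0;0 -0.5 -7 0 0 0 0'
python3 - <<'E'
from h import *
f=grab_frame("wrist");save(f,"sc2.png")
E
```

```text
t: 15.58
eef_pos: [0.618, 0.1949, 0.0785]
ee_rot: [-3.139, -0.006, 3.081]
force: [-2.2, 9.0, 4.3]
width: 0.0197
```

View pics/sc2.png

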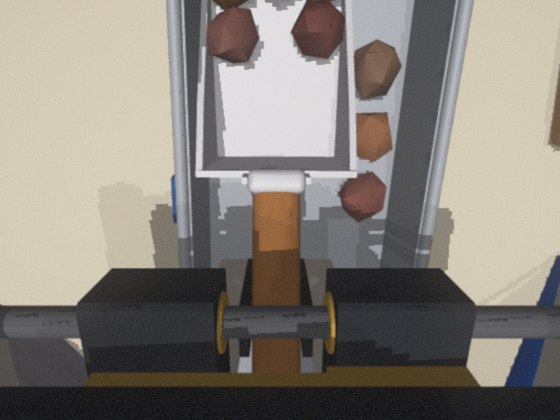

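The picture shows the bowl at (275,90) with at least two stones well inside and more at the nose. The three stones of the other column lie outside at (375,70), (373,135) and (362,195). Now I tilt the nose up and lift.

```bash
python3 -m inch '0 0 0.3 0 -3 0 0;0 0 0.7 0 -6 0 0;0 0.05 1.0 0 -9 0 0;0 0.05 1.3 0 -12 0 0;0 0.1 1.6 0.2 -16 0 0;0 0.1 1.9 1 -20 0 0;0 0.1 1.9 3 -20 0 0;0 0.1 1.9 6 -20 0 0;0 0.1 1.9 9 -20 0 0;0 0.1 1.9 12 -20 0 0;0 0.1 1.9 14 -20 0 0;0 0.1 1.9 14 -20 0 0'
python3 - <<'E'
from h import *
f=grab_frame("wrist");save(f,"sc3.png");s=telemetry.get_state();print(s["q"],s["moment"])
stones(("top","side"))
E
```

```text
t: 17.12
eef_pos: [0.6185, 0.2133, 0.2182]
ee_rot: [-2.79, 0.014, 3.081]
force: [-0.3, -0.5, -4.9]
width: 0.0198
[ 0.76268889  0.4397078  -0.08151276  0.25406278 -1.31331041 -0.92296063] [ 2.179127   -0.12816417  0.02785408]
top 0.66 [228. 156.] [0.671 0.075] [89. 76.]
top 0.64 [231. 168.] [0.637 0.069] [97. 43.]
top 0.63 [199. 195.] [0.564 0.155] [ 17. -36.]
top 0.6 [206. 199.] [0.553 0.139] [ 34. -46.]
top 0.53 [216. 198.] [0.554 0.11 ] [ 63. -43.]
top 0.51 [220. 178.] [0.611 0.099] [69. 15.]
top 0.46 [217. 156.] [0.671 0.107] [57. 74.]
top 0.43 [229. 178.] [0.609 0.075] [94. 15.]
side 0.57 [236. 272.] [0.566 0.124] [ 48. -32.]
side 0.44 [233. 288.] [0.556 0.172] [  0. -45.]
```

View pics/sc3.png

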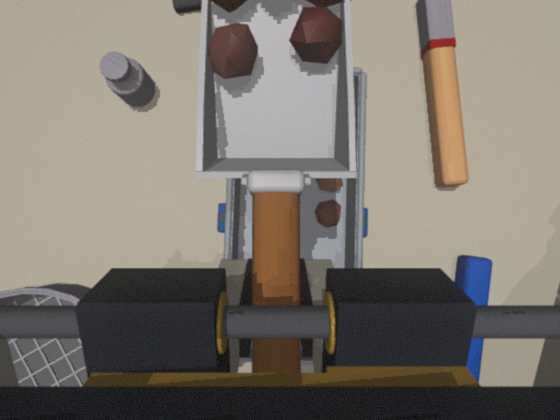

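Five stones are in the bowl and three are left in the pan. Carrying to the mould.

```bash
python3 -m inch '0 0 -0.5 2 0 0 0;0 -0.2 -1 4.5 0 0 0;0 -0.5 -3 7 0 0 0;0 -1 -6 9 0 0 0;0 -1.7 -9 10 0 0 0;0 -2.3 -12 10 0 0 0;0 -2.8 -14 10 0 0 0;0 -2.85 -14.8 10 0 0 0;0 -2.85 -14.8 10 0 0 0'
python3 - <<'E'
from h import *
s=telemetry.get_state();e=s["eef_pos"];R0=Ro.from_euler("xyz",s["ee_rot"]);print(e,s["q"])
d=np.array([-.065,-.998]);M=np.array([.575,-.160])
for phi,fw,z in((0,-.204,.272),(20,-.160,.294),(40,-.108,.311),(60,-.042,.325),(75,.011,.328)):
    t=M+fw*d; print(phi,np.round((np.array([*t,z])-e)*100,1),np.round((phi+20)*np.array([1,-.065,0]),1))
E
```

```text
t: 18.5
eef_pos: [0.5898, 0.0649, 0.3167]
ee_rot: [-2.788, 0.012, 3.081]
force: [0.5, -0.3, -3.2]
width: 0.0197
[0.58976262 0.06485762 0.31672655] [ 0.60870561  0.24528202 -0.15034849  0.28660421 -1.39806789 -0.75239228]
0 [-0.2 -2.1 -4.5] [20.  -1.3  0. ]
20 [-0.4 -6.5 -2.3] [40.  -2.6  0. ]
40 [ -0.8 -11.7  -0.6] [60.  -3.9  0. ]
60 [ -1.2 -18.3   0.8] [80.  -5.2  0. ]
75 [ -1.5 -23.6   1.1] [95.  -6.2  0. ]
```

```bash
python3 -m inch '0 -0.1 -1 -2 10 -0.6 0;0 -0.2 -2.1 -4 20 -1.3 0;0 -0.3 -4.3 -3.5 30 -2 0;0 -0.4 -6.5 -2.3 40 -2.6 0;0 -0.6 -9 -1.5 50 -3.2 0;0 -0.8 -11.7 -0.6 60 -3.9 0;0 -0.8 -11.7 -0.6 60 -3.9 0;0 -1 -15 0.1 70 -4.5 0;0 -1.2 -18.3 0.8 80 -5.2 0;0 -1.2 -18.3 0.8 80 -5.2 0'
python3 - <<'E'
from h import *
s=telemetry.get_state();print(s["q"],s["moment"])
f=grab_frame("top");save(f,"d1.png",[180,120,440,290],3)
E
```

```text
t: 19.75
eef_pos: [0.5774, -0.1222, 0.3197]
ee_rot: [2.093, -0.002, 3.061]
force: [0.3, 0.9, -2.5]
width: 0.0193
[-0.50584795  0.45863781  0.27372716 -0.95667768 -1.8348046   0.38194523] [-3.47570286  0.19974859 -0.00351728]
```

View pics/d1.png

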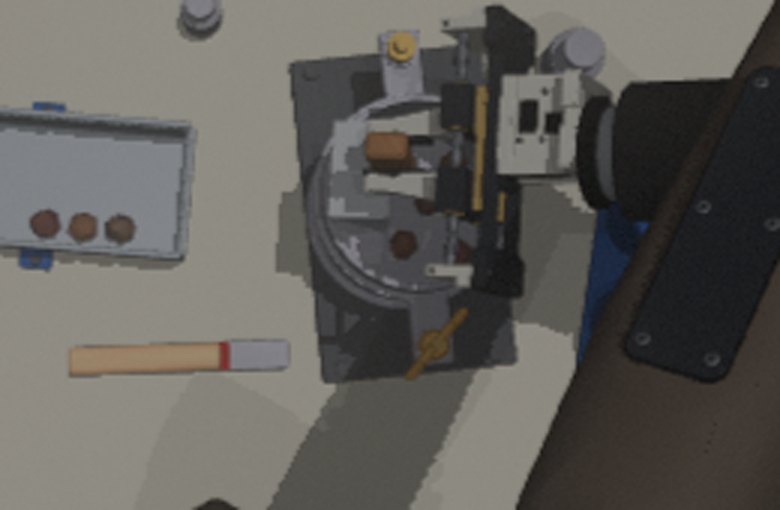

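The three left-over stones are in the pan at (45,222), (83,227) and (120,228). Tipped stones show in the mould near (405,243). Tilting a little further, then reversing out.

```bash
python3 -m inch '0 -0.2 -3 0.5 10 -0.6 0;0 -0.3 -4.5 0.5 15 -1 0;0 0 0 0 0 0 0;0 0.4 6.6 -0.5 -20 1.3 0;0 0.8 11.8 -1 -40 2.6 0;0 0.8 11.8 0 -40 2.6 0;0 1 16 0 -50 3.2 0;0 1.2 18.7 0 -60 3.9 0;0 1.2 18.7 0 -60 3.9 0;0 1.2 18.7 0 -60 3.9 0'
python3 - <<'E'
from h import *
s=telemetry.get_state();print(s["q"],s["moment"])
f=grab_frame("top");save(f,"d2.png",[100,120,360,290],3)
stones(("top","wrist"))
E
```

```text
t: 21.05
eef_pos: [0.5893, 0.0725, 0.3224]
ee_rot: [-3.136, 0.015, 3.081]
force: [-0.8, 1.0, -3.2]
width: 0.0199
[ 0.45929721  0.17747277 -0.06606814  0.01297671 -1.31713442 -0.52295199] [ 0.36463652  0.05035518 -0.00894643]
top 0.64 [314. 199.] [ 0.547 -0.158] [330. -31.]
top 0.57 [339. 192.] [ 0.567 -0.227] [398.  -6.]
top 0.49 [329. 175.] [ 0.613 -0.203] [370.  38.]
top 0.46 [217. 196.] [0.56  0.107] [ 65. -36.]
top 0.44 [198. 196.] [0.562 0.158] [ 14. -38.]
top 0.43 [332. 203.] [ 0.535 -0.208] [381. -39.]
top 0.42 [320. 186.] [ 0.583 -0.175] [344.   6.]
top 0.42 [142. 241.] [0.44  0.311] [-131. -170.]
top 0.35 [206. 198.] [0.556 0.138] [ 34. -43.]
wrist 0.59 [303. 216.] [0.563 0.129] [ 42. -35.]
wrist 0.47 [302. 195.] [0.563 0.101] [ 70. -33.]
wrist 0.46 [302. 243.] [0.565 0.166] [  5. -36.]
```

View pics/d2.png

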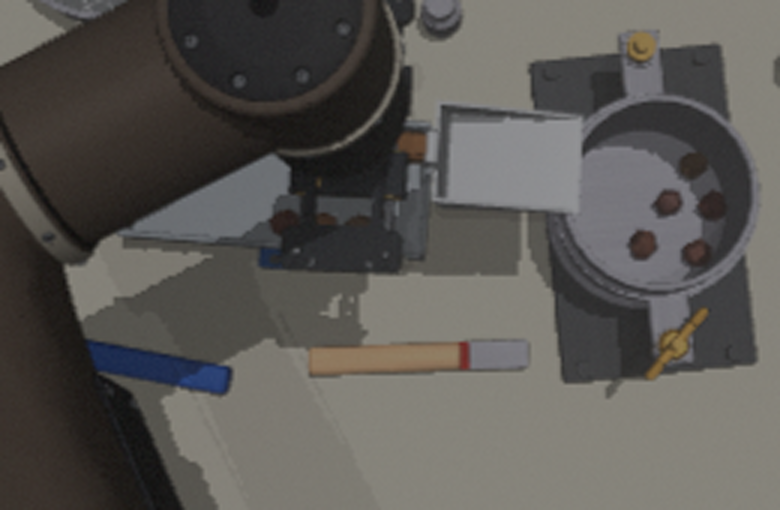

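The bowl is empty, five stones show in the mould around (680,205), and three are left against the pan's near wall. Second pass.

```bash
python3 -m inch '0 0.3 6 -3 0 0 0;0 0.6 12 -6 0 0 0;0 0.9 18 -9 0 0 0;0 1.2 24 -12 0 0 0;0 1.3 26.7 -14 0 0 0;0 1.3 26.7 -18 0 0 0;0 1.3 26.7 -21 0 0 0;0 1.3 26.7 -23 0 0 0;0 1.3 26.7 -24 0 0 0;0 1.3 26.7 -24.2 0 0 0;0 1.3 26.7 -24.3 0 0 0;0 1.3 26.7 -24.3 0 0 0'
python3 - <<'E'
from h import *
f=grab_frame("wrist");save(f,"p2.png")
stones(("wrist",))
E
```

```text
t: 22.8
eef_pos: [0.6035, 0.3338, 0.0802]
ee_rot: [-3.141, 0.015, 3.07]
force: [-0.4, 1.7, -0.9]
width: 0.0197
```

View pics/p2.png

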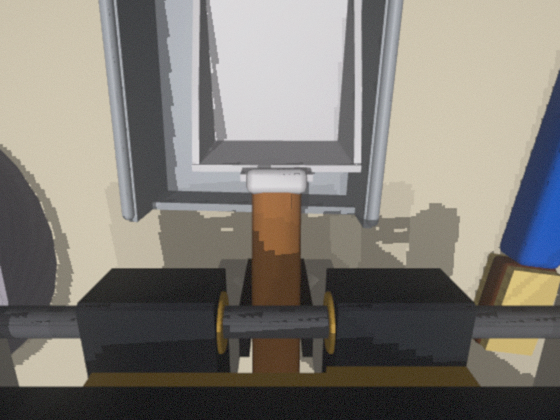

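```bash
python3 -m inch '0 -0.3 0 -0.15 0 1.2 0;0 -0.3 0 -0.15 0 1.2 0;0 -0.4 -1.5 -0.15 0 1.2 0;0 -0.5 -3 -0.15 0 1.2 0;0 -0.6 -4.5 -0.15 0 1.2 0;0 -0.7 -6 -0.15 0 1.2 0;0 -0.8 -7.5 -0.15 0 1.2 0;0 -0.9 -8.5 -0.15 0 1.2 0;0 -0.9 -9 -0.15 0 1.2 0'
python3 -m inch '0 -0.1 -1 0 0 0 0;0 -0.15 -2 0 0 0 0;0 -0.2 -3 0 0 0 0;0 -0.3 -4 0 0 0 0;0 -0.35 -4.8 0 0 0 0;0 -0.35 -4.8 0 0 0 0'
python3 - <<'E'
from h import *
f=grab_frame("wrist");save(f,"p3.png")
stones(("wrist","top","side"))
E
```

```text
t: 24.08
eef_pos: [0.5941, 0.2431, 0.079]
ee_rot: [-3.139, -0.006, 3.069]
force: [-0.7, 3.7, 8.5]
width: 0.0192
t: 24.82
eef_pos: [0.5959, 0.2052, 0.0829]
ee_rot: [3.126, 0.007, 3.07]
force: [-3.4, 36.9, 10.5]
width: 0.0195
top 0.66 [338. 191.] [ 0.57  -0.227] [397.  -4.]
top 0.58 [332. 204.] [ 0.532 -0.208] [381. -42.]
top 0.46 [313. 201.] [ 0.542 -0.156] [328. -37.]
top 0.4 [321. 182.] [ 0.594 -0.178] [347.  17.]
top 0.4 [330. 173.] [ 0.619 -0.204] [371.  44.]
```

View pics/p3.png

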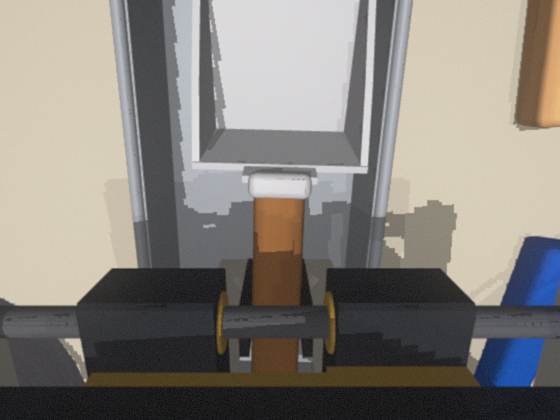

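```bash
python3 -m inch '0 0.1 1 -0.3 0 0 0;0 0.15 2.5 -0.35 1 -0.7 0;0 0.2 4 -0.35 1 -0.7 0;0 0.2 4 -0.35 1 -0.7 0'
python3 - <<'E'
from h import *
stones(("top","side"))
a=grab_frame("side")["pixels"][215:335,150:290,::-1];b=grab_frame("top")["pixels"][130:230,130:260,::-1]
a=cv2.resize(a,(420,360),interpolation=cv2.INTER_CUBIC);b=cv2.resize(b,(468,360),interpolation=cv2.INTER_CUBIC)[:,90:]
cv2.imwrite("pics/c1.png",cv2.resize(np.hstack([a,b]),(798,360)))
E
```

```text
t: 25.68
eef_pos: [0.5969, 0.2455, 0.078]
ee_rot: [3.11, 0.015, 3.071]
force: [0.8, -0.2, -1.6]
width: 0.0197
top 0.61 [227. 203.] [0.541 0.079] [ 94. -53.]
top 0.59 [331. 206.] [ 0.529 -0.206] [379. -46.]
top 0.58 [337. 190.] [ 0.571 -0.222] [392.  -3.]
top 0.49 [331. 175.] [ 0.613 -0.207] [374.  38.]
top 0.46 [313. 200.] [ 0.544 -0.157] [329. -34.]
top 0.44 [324. 185.] [ 0.587 -0.187] [356.  11.]
top 0.39 [234. 189.] [0.578 0.059] [111. -15.]
side 0.43 [293. 266.] [0.436 0.071] [ 109. -158.]
```

View pics/c1.png

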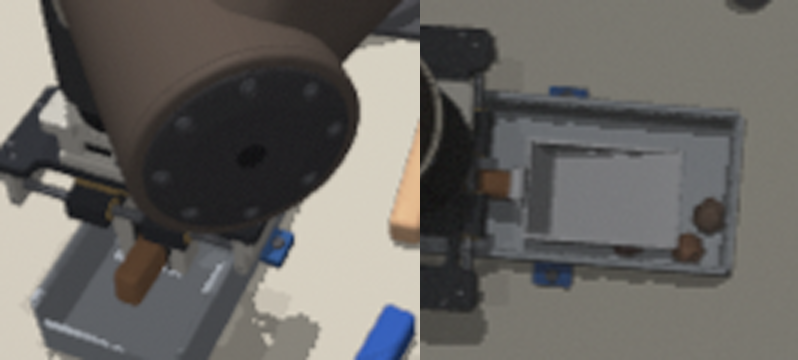

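The right half of the picture shows one stone wedged beside the scoop at (625,252) and two ahead of it at (690,248) and (710,215). I'll lift over, go back, hug the near wall and push again.

```bash
python3 -m inch '0 0.6 0 0.5 -1 0.6 0;0 1 0 2 -1.9 1.2 0;0 1 0 4 -1.9 1.2 0;0 1 1 6 -1.9 1.2 0;0 1.2 4 7 -1.9 1.2 0;0 1.4 7 7 -1.9 1.2 0;0 1 9.3 7 -1.9 1.2 0;0 0.3 9.3 7 -1.9 1.2 0;0 0.3 9.3 4 -1.9 1.2 0;0 0.3 9.3 1.5 -1.9 1.2 0;0 0.3 9.3 0.3 -1.9 1.2 0;0 0.3 9.3 0.2 -1.9 1.2 0'
python3 - <<'E'
from h import *
stones(("top","wrist"))
E
```

```text
t: 27.48
eef_pos: [0.6, 0.3372, 0.0799]
ee_rot: [-3.138, -0.003, 3.07]
force: [-0.3, 0.8, -1.3]
width: 0.0194
top 0.61 [237. 189.] [0.577 0.053] [118. -15.]
top 0.55 [214. 196.] [0.56  0.115] [ 57. -37.]
top 0.54 [338. 191.] [ 0.569 -0.226] [396.  -4.]
top 0.47 [227. 200.] [0.549 0.079] [ 93. -45.]
top 0.47 [322. 183.] [ 0.591 -0.181] [350.  14.]
top 0.47 [331. 204.] [ 0.532 -0.204] [377. -42.]
top 0.46 [332. 173.] [ 0.618 -0.209] [376.  43.]
top 0.42 [313. 201.] [ 0.543 -0.155] [328. -36.]
```

```bash
python3 -m inch '0 -0.2 0 -0.1 0 0 0;0 -0.4 0 -0.15 0 0 0;0 -0.6 0 -0.15 0 0 0;0 -0.6 0 -0.15 0 0 0'; python3 -m inch '0 -0.2 0 0 0 0 0;0 -0.4 0 0 0 0 0;0 -0.4 0 0 0 0 0'
```

```text
t: 28.18
eef_pos: [0.5972, 0.3387, 0.0818]
ee_rot: [3.141, 0.004, 3.072]
force: [7.6, -1.9, -3.5]
width: 0.0194
t: 28.55
eef_pos: [0.5963, 0.3389, 0.0826]
ee_rot: [3.139, 0.009, 3.074]
force: [12.2, -4.1, -7.4]
width: 0.0195
```

```bash
python3 -m inch '0 0.4 0 0 0 -0.7 -1;0 0.4 0 -0.3 0 -0.7 -2;0 0.4 0 -0.4 0 -0.7 -2'; python3 -m inch '0 -0.2 -1.5 0 0 0 0;0 -0.3 -3 0 0 0 0;0 -0.4 -4.5 0 0 0 0;0 -0.55 -6 0 0 0 0;0 -0.6 -6.5 0 0 0 0;0 -0.6 -6.5 0 0 0 0'
python3 - <<'E'
from h import *
f=grab_frame("top");stones(("top",))
save(f,"p4.png",[130,130,260,230],5)
E
```

```text
t: 28.92
eef_pos: [0.6, 0.339, 0.0785]
ee_rot: [3.139, 0.021, 3.039]
force: [0.6, -0.0, -1.6]
width: 0.0201
t: 29.68
eef_pos: [0.5939, 0.2732, 0.0786]
ee_rot: [3.139, 0.021, 3.039]
force: [-0.1, -1.0, -1.9]
width: 0.0195
top 0.64 [332. 172.] [ 0.622 -0.211] [377.  47.]
top 0.59 [338. 192.] [ 0.567 -0.225] [396.  -6.]
top 0.53 [329. 203.] [ 0.536 -0.201] [373. -39.]
top 0.5 [311. 200.] [ 0.544 -0.151] [323. -34.]
top 0.5 [323. 183.] [ 0.591 -0.184] [353.  15.]
top 0.49 [227. 202.] [0.542 0.079] [ 94. -52.]
top 0.48 [403. 188.] [ 0.574 -0.405] [575.  13.]
top 0.4 [237. 189.] [0.579 0.052] [118. -14.]
```

View pics/p4.png

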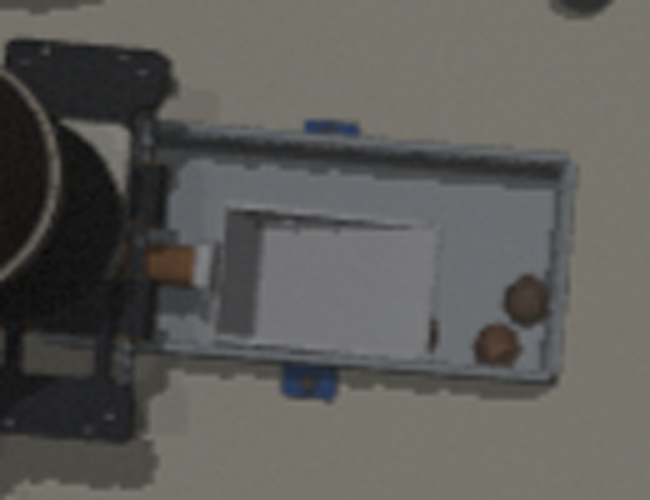

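The stone's edge shows under the nose at (432,333), so the nose is riding high: the scoop has slipped nose-up in the grip. I'll go back, set it down, release it and regrip it flat.

```bash
python3 -m inch '0 0.4 0 2 0 -0.6 0.5;0 0.8 0 4 0 -1.2 1;0 1 2 5 2 -1.2 1.5;0 1.2 4 5 4 -1.2 2;0 1.4 6.5 5 8 -1.2 2;0 1.4 6.6 3 8 -1.2 2;0 1.4 6.6 1.5 8 -1.2 2;0 1.4 6.6 0.6 8 -1.2 2;0 1.4 6.6 0.6 8 -1.2 2'
python3 - <<'E'
from h import *
f=grab_frame("wrist");save(f,"p5.png");f=grab_frame("top")
stones(("top",))
E
```

```text
t: 30.95
eef_pos: [0.6075, 0.3399, 0.0832]
ee_rot: [2.999, 0.028, 3.071]
force: [-0.2, -0.3, -1.3]
width: 0.0196
top 0.64 [332. 172.] [ 0.621 -0.211] [377.  46.]
top 0.63 [322. 185.] [ 0.586 -0.183] [352.  10.]
top 0.58 [228. 202.] [0.542 0.077] [ 96. -52.]
top 0.5 [341. 192.] [ 0.566 -0.234] [404.  -6.]
top 0.45 [313. 200.] [ 0.545 -0.157] [329. -33.]
top 0.38 [234. 187.] [0.583 0.06 ] [110. -10.]
top 0.38 [331. 203.] [ 0.535 -0.205] [378. -39.]
```

View pics/p5.png

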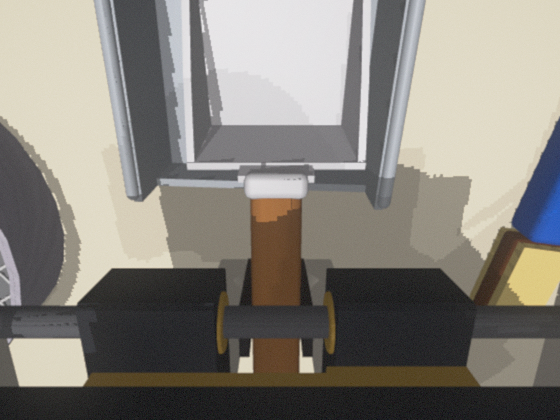

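```bash
python3 -m inch '0 0 0 -0.1 0 1.6 0;0 0 0 -0.3 1 1.6 0;0 0 0 -0.5 2 1.6 0;0 0 0 -0.5 3 1.6 0'
python3 -m inch '0.12 0 0 0 0 0 0;0.27 0 0 0 0 0 0;0.4 0 0 0 0 0 0;0.4 0 0 0 0 0 0;0.4 0 0 0 0 0 0'
```

```text
t: 31.65
eef_pos: [0.608, 0.3401, 0.0799]
ee_rot: [2.946, -0.001, 3.07]
force: [0.4, -1.3, -1.3]
width: 0.0197
t: 32.28
eef_pos: [0.6081, 0.3403, 0.08]
ee_rot: [2.946, -0.001, 3.07]
force: [-0.6, -0.0, -0.1]
width: 0.0352
```

```bash
python3 - <<'E'
from h import *
np.set_printoptions(precision=4,suppress=True)
s=telemetry.get_state();print(s["eef_pos"],s["ee_rot"])
f=grab_frame("wrist")
for r in pinpoint("wrist","scoop")[:1]: w=ray(f,r["location"],.004);print(r,w,topan(w))
m=regions_of("wrist","scoop")[0]
p=m["pixels"].astype(np.uint8)
for v in (0,10,20,60,120,160,180,200,230,250): 
    c=np.flatnonzero(p[v]); print(v,(c.min(),c.max()) if len(c) else None)
f=grab_frame("top")
for r in pinpoint("top","scoop")[:1]: w=ray(f,r["location"],.004);print(r,w,topan(w))
E
```

```text
[0.6081 0.3403 0.08  ] [ 2.9459 -0.0011  3.0701]
{'location': [275.9, 15.8], 'p': 0.62} [0.6003 0.2333 0.004 ] [-64.1043  -5.1967]
0 (np.int64(186), np.int64(365))
10 (np.int64(186), np.int64(364))
20 (np.int64(186), np.int64(364))
60 (np.int64(186), np.int64(364))
120 (np.int64(187), np.int64(362))
160 (np.int64(238), np.int64(311))
180 (np.int64(249), np.int64(301))
200 (np.int64(250), np.int64(301))
230 (np.int64(251), np.int64(298))
250 (np.int64(250), np.int64(299))
{'location': [173.4, 180.7], 'p': 0.61} [0.6061 0.2286 0.004 ] [-59.7771   0.8875]
```

```bash
python3 -m inch '0.4 0 -0.3 0 -5 0 0.3;0.4 0 -0.8 -0.2 -10 0 0.6;0.4 0 -1.2 -0.3 -11.2 0 0.6;0.4 0 -1.2 -0.3 -11.2 0 0.6;0 0 -1.2 -0.3 -11.2 0 0.6;0 0 -1.2 -0.3 -11.2 0 0.6;0 0 -1.2 -0.3 -11.2 0 0.6;0 0 -1.2 -0.3 -11.2 0 0.6' 60
python3 - <<'E'
from h import *
np.set_printoptions(precision=4,suppress=True)
f=grab_frame("wrist")
for r in pinpoint("wrist","scoop")[:1]: w=ray(f,r["location"],.004);print(r,w,topan(w))
p=regions_of("wrist","scoop")[0]["pixels"]
for v in (0,60,120,150,156,160,164,168,172,180): 
    c=np.flatnonzero(p[v]); print(v,(c.min(),c.max()) if len(c) else None)
# model: project scoop corners if flat with TCP pinch
s=telemetry.get_state()
def S(o,yaw,pt):
    c,sn=np.cos(yaw),np.sin(yaw);return [o[0]+c*pt[0]-sn*pt[1],o[1]+sn*pt[0]+c*pt[1],.004+pt[2]]
for oy in (.225,.231,.237):
    o=(s["eef_pos"][0]-.065*(s["eef_pos"][1]-oy),oy);print(oy,[np.round(proj(f,S(o,np.radians(-94.2),q))) for q in ((-.053,.037,.05),(-.053,-.037,.05),(-.05,0,.003),(.05,.037,0),(.05,-.037,0))])
cv2.imwrite("pics/g.png",f["pixels"][:,:,::-1])
E
```

```text
t: 33.52
eef_pos: [0.6081, 0.3279, 0.0772]
ee_rot: [3.141, 0.012, 3.081]
force: [-2.1, -0.5, 2.8]
width: 0.0195
{'location': [278.5, 72.2], 'p': 0.81} [0.6017 0.232  0.004 ] [-62.8984  -3.6876]
0 (np.int64(204), np.int64(353))
60 (np.int64(201), np.int64(354))
120 (np.int64(199), np.int64(355))
150 (np.int64(198), np.int64(357))
156 (np.int64(198), np.int64(356))
160 (np.int64(198), np.int64(356))
164 (np.int64(197), np.int64(356))
168 (np.int64(197), np.int64(356))
172 (np.int64(197), np.int64(357))
180 (np.int64(197), np.int64(357))
0.225 [array([195., 170.]), array([357., 173.]), array([277., 152.]), array([206., -50.]), array([354., -49.])]
0.231 [array([196., 183.]), array([356., 186.]), array([277., 162.]), array([207., -36.]), array([353., -35.])]
0.237 [array([197., 196.]), array([356., 199.]), array([277., 172.]), array([208., -23.]), array([352., -21.])]
```

```bash
python3 -c "
import cv2
g=cv2.cvtColor(cv2.imread('pics/g.png'),6)
print([(r,int(g[r,230]),int(g[r,320])) for r in range(130,210,3)])"
```

```text
[(130, 219, 217), (133, 219, 216), (136, 218, 217), (139, 218, 216), (142, 219, 217), (145, 217, 215), (148, 217, 217), (151, 217, 215), (154, 219, 215), (157, 217, 214), (160, 217, 214), (163, 207, 216), (166, 101, 102), (169, 103, 105), (172, 102, 100), (175, 100, 103), (178, 102, 100), (181, 152, 109), (184, 216, 217), (187, 210, 213), (190, 165, 163), (193, 167, 162), (196, 167, 163), (199, 165, 164), (202, 87, 162), (205, 83, 93), (208, 81, 83)]
```

The scoop is flat again: the bowl floor's edge at row 165 and the back's rim at row 185 match the flat model. Pushing again along the near wall.

```bash
python3 -m inch '0 -0.3 0 0 0 0 -0.5;0 -0.6 0 -0.05 0 0.7 -1;0 -0.7 0 -0.05 0 0.7 -1;0 -0.8 -1.5 -0.05 0 0.7 -1;0 -0.9 -3 -0.05 0 0.7 -1;0 -1.0 -4.5 -0.05 0 0.7 -1;0 -1.1 -5.5 -0.05 0 0.7 -1;0 -1.2 -6.5 -0.05 0 0.7 -1;0 -1.2 -6.5 -0.05 0 0.7 -1'
python3 - <<'E'
from h import *
stones(("top","wrist"))
E
python3 -m inch '0 -0.1 -1 0 0 0 0;0 -0.15 -2 0 0 0 0;0 -0.2 -2.5 0 0 0 0;0 -0.2 -2.5 0 0 0 0'
python3 - <<'E'
from h import *
stones(("top","wrist"))
E
```

```text
t: 34.8
eef_pos: [0.5962, 0.2615, 0.0769]
ee_rot: [-3.141, -0.0, 3.063]
force: [1.8, 0.3, 5.4]
width: 0.0195
top 0.59 [320. 186.] [ 0.584 -0.178] [347.   7.]
top 0.58 [314. 200.] [ 0.546 -0.16 ] [332. -32.]
top 0.56 [218. 197.] [0.558 0.104] [ 68. -39.]
top 0.52 [235. 189.] [0.579 0.058] [113. -15.]
top 0.52 [332. 206.] [ 0.529 -0.207] [380. -46.]
top 0.51 [332. 174.] [ 0.616 -0.211] [378.  42.]
top 0.48 [337. 191.] [ 0.569 -0.224] [394.  -4.]
top 0.37 [229. 202.] [0.543 0.075] [ 98. -51.]
t: 35.5
eef_pos: [0.5945, 0.2368, 0.0769]
ee_rot: [-3.14, -0.0, 3.064]
force: [1.4, 2.6, 4.9]
width: 0.0195
top 0.64 [232. 202.] [0.544 0.068] [105. -49.]
top 0.55 [225. 198.] [0.553 0.084] [ 88. -42.]
top 0.55 [333. 204.] [ 0.533 -0.212] [384. -41.]
top 0.55 [237. 238.] [0.444 0.055] [ 125. -149.]
top 0.54 [238. 190.] [0.576 0.05 ] [120. -17.]
top 0.51 [313. 200.] [ 0.544 -0.157] [329. -34.]
top 0.4 [322. 185.] [ 0.586 -0.181] [350.   9.]
top 0.39 [338. 192.] [ 0.568 -0.224] [395.  -6.]
top 0.37 [332. 173.] [ 0.618 -0.211] [378.  44.]
```

```bash
python3 -m inch '0 -0.1 -1 0 0 0 0;0 -0.15 -2 0 0 0 0;0 -0.25 -3 0 0 0 0;0 -0.3 -3.8 0 0 0 0;0 -0.3 -3.8 0 0 0 0'
python3 - <<'E'
from h import *
stones(("top","wrist"))
E
```

```text
t: 36.33
eef_pos: [0.5923, 0.201, 0.0772]
ee_rot: [3.14, 0.002, 3.063]
force: [2.2, 10.3, 2.7]
width: 0.0194
top 0.53 [330. 203.] [ 0.536 -0.203] [376. -38.]
top 0.51 [323. 185.] [ 0.585 -0.185] [355.   9.]
top 0.45 [341. 190.] [ 0.571 -0.234] [404.  -2.]
top 0.41 [238. 190.] [0.576 0.048] [122. -17.]
top 0.4 [314. 200.] [ 0.545 -0.16 ] [332. -33.]
top 0.38 [236. 202.] [0.544 0.057] [116. -49.]
top 0.38 [333. 174.] [ 0.617 -0.212] [379.  43.]
wrist 0.77 [314.   9.] [0.564 0.079] [ 92. -30.]
```

```bash
python3 -m inch '0 -0.03 -0.4 0 0 0 0;0 -0.06 -0.8 0 0 0 0;0 -0.1 -1.2 0 0 0 0;0 -0.1 -1.2 0 0 0 0'
python3 - <<'E'
from h import *
stones(("top","wrist"))
E
```

```text
t: 37.02
eef_pos: [0.595, 0.1963, 0.0796]
ee_rot: [3.129, 0.01, 3.064]
force: [1.9, 27.0, 8.4]
width: 0.0198
top 0.57 [232. 199.] [0.552 0.065] [107. -42.]
top 0.54 [320. 186.] [ 0.582 -0.177] [347.   6.]
top 0.52 [228. 194.] [0.564 0.077] [ 94. -30.]
top 0.51 [237. 188.] [0.58  0.051] [119. -13.]
top 0.5 [331. 173.] [ 0.619 -0.207] [374.  44.]
top 0.45 [338. 192.] [ 0.567 -0.224] [395.  -6.]
top 0.42 [333. 205.] [ 0.532 -0.212] [385. -43.]
top 0.38 [314. 200.] [ 0.545 -0.158] [331. -33.]
wrist 0.83 [319.  15.] [0.565 0.078] [ 93. -29.]
```

```bash
python3 -m inch '0 0 0.8 -0.1 -0.7 0.5 0;0 0 0.8 -0.27 -0.7 0.5 0;0 -0.1 0 -0.27 -0.7 0.5 0;0 -0.15 -1 -0.27 -0.7 0.5 0;0 -0.15 -1 -0.27 -0.7 0.5 0'
python3 - <<'E'
from h import *
stones(("top","wrist","side"))
f=grab_frame("top");save(f,"p6.png",[180,140,260,220],7)
E
```

```text
t: 37.85
eef_pos: [0.5938, 0.1877, 0.0771]
ee_rot: [3.141, 0.003, 3.064]
force: [-0.3, 9.5, 7.3]
width: 0.0194
top 0.65 [316. 200.] [ 0.545 -0.164] [336. -33.]
top 0.59 [229. 196.] [0.56  0.075] [ 97. -34.]
top 0.56 [237. 201.] [0.545 0.051] [121. -47.]
top 0.53 [241. 188.] [0.582 0.041] [129. -10.]
top 0.52 [331. 202.] [ 0.538 -0.205] [378. -36.]
top 0.51 [340. 191.] [ 0.569 -0.231] [401.  -4.]
top 0.46 [319. 185.] [ 0.587 -0.172] [341.  10.]
top 0.38 [331. 173.] [ 0.618 -0.208] [375.  44.]
wrist 0.7 [309.  37.] [0.569 0.078] [ 93. -25.]
```

View pics/p6.png

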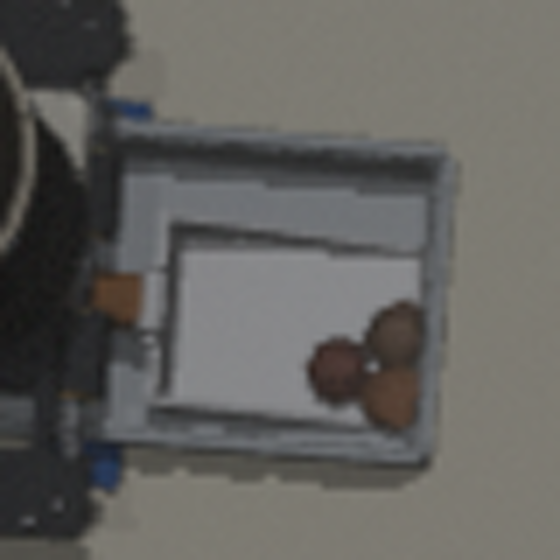

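All three stones sit on the bowl at (338,370), (397,335) and (393,398), with the nose at the end wall. Tilting and lifting.

```bash
python3 -m inch '0 0 0.3 0 -3 0 0;0 0.05 0.7 0 -6 0 0;0 0.1 1.0 0 -9 0 0;0 0.15 1.3 0 -12 0 0;0 0.2 1.6 0.2 -16 0 0;0 0.3 1.9 1 -20 0 0;0 0.3 1.9 3 -20 0 0;0 0.3 1.9 6 -20 0 0;0 0.3 1.9 9 -20 0 0;0 0.3 1.9 12 -20 0 0;0 0.3 1.9 14 -20 0 0;0 0.3 1.9 14 -20 0 0'
python3 - <<'E'
from h import *
stones(("top","wrist"))
s=telemetry.get_state();e=s["eef_pos"];t=np.array([.5896,.0645,.317]);print(np.round((t-e)*100,1))
E
```

```text
t: 39.7
eef_pos: [0.5964, 0.2062, 0.2169]
ee_rot: [-2.793, 0.028, 3.069]
force: [0.4, 1.3, -2.8]
width: 0.0194
top 0.74 [397. 228.] [ 0.464 -0.386] [563. -98.]
top 0.59 [230. 178.] [0.609 0.072] [97. 15.]
top 0.59 [331. 174.] [ 0.615 -0.208] [375.  40.]
top 0.56 [322. 185.] [ 0.587 -0.181] [350.  10.]
top 0.55 [204. 175.] [0.62  0.142] [25. 20.]
top 0.52 [331. 203.] [ 0.536 -0.206] [379. -39.]
top 0.51 [314. 202.] [ 0.539 -0.158] [331. -39.]
top 0.48 [230. 190.] [0.576 0.071] [ 99. -19.]
top 0.44 [337. 190.] [ 0.57  -0.223] [393.  -3.]
wrist 0.61 [283. 147.] [0.585 0.095] [ 75. -11.]
[ -0.6 -14.1  10.2]
```

```bash
python3 -m inch '0 0 -0.5 2 0 0 0;0 0 -1 4.5 0 0 0;0 -0.1 -3 7 0 0 0;0 -0.2 -6 9 0 0 0;0 -0.4 -9 10 0 0 0;0 -0.5 -12 10.2 0 0 0;0 -0.6 -13.5 10.2 0 0 0;0 -0.6 -14.1 10.2 0 0 0;0 -0.6 -14.1 10.2 0 0 0'
python3 -m inch '0 -0.1 -1 -2 10 -0.6 0;0 -0.2 -2.1 -4 20 -1.3 0;0 -0.3 -4.3 -3.5 30 -2 0;0 -0.4 -6.5 -2.3 40 -2.6 0;0 -0.6 -9 -1.5 50 -3.2 0;0 -0.8 -11.7 -0.6 60 -3.9 0;0 -0.8 -11.7 -0.6 60 -3.9 0;0 -1 -15 0.1 70 -4.5 0;0 -1.2 -18.3 0.8 80 -5.2 0;0 -1.2 -18.3 0.8 80 -5.2 0'
python3 -m inch '0 -0.2 -3 0.5 10 -0.6 0;0 -0.3 -4.5 0.5 15 -1 0;0 0 0 0 0 0 0;0 0.4 6.6 -0.5 -20 1.3 0;0 0.8 11.8 -1 -40 2.6 0;0 0.8 11.8 0 -40 2.6 0;0 1 16 0 -50 3.2 0;0 1.2 18.7 0 -60 3.9 0;0 1.2 18.7 0 -60 3.9 0;0 1.2 18.7 0 -60 3.9 0'
python3 - <<'E'
from h import *
stones(("top","wrist"))
E
```

```text
t: 41.02
eef_pos: [0.5899, 0.0647, 0.317]
ee_rot: [-2.791, 0.026, 3.069]
force: [0.6, -0.1, -3.8]
width: 0.0195
t: 42.28
eef_pos: [0.5776, -0.1222, 0.32]
ee_rot: [2.09, -0.012, 3.045]
force: [0.2, 0.5, -3.0]
width: 0.0193
t: 43.52
eef_pos: [0.5891, 0.0703, 0.3203]
ee_rot: [-3.141, 0.023, 3.06]
force: [-0.4, 0.4, -3.2]
width: 0.0194
top 0.64 [329. 207.] [ 0.526 -0.2  ] [374. -49.]
top 0.6 [313. 200.] [ 0.545 -0.156] [328. -33.]
top 0.57 [307. 214.] [ 0.507 -0.138] [313. -72.]
top 0.53 [316. 168.] [ 0.633 -0.168] [333.  56.]
top 0.46 [337. 180.] [ 0.599 -0.223] [391.  26.]
top 0.42 [329. 172.] [ 0.621 -0.203] [370.  46.]
top 0.4 [322. 188.] [ 0.579 -0.182] [352.   2.]
top 0.38 [338. 192.] [ 0.565 -0.226] [396.  -8.]
```

```bash
python3 -m inch '0 0.5 6 -3 0 0 0;0 1 12 -6 0 1 0;0 1.5 18 -9 2 1.4 0;0 2.3 24.5 -12 4 1.4 0;0 2.3 24.5 -15 4 1.4 0;0 2.3 24.5 -19 4 1.4 0;0 2.3 24.5 -22 4 1.4 0;0 2.3 24.5 -23.5 4 1.4 0;0 2.3 24.5 -24 4 1.4 0;0 2.3 24.5 -24.2 4 1.4 0;0 2.3 24.5 -24.2 4 1.4 0'
python3 -m inch '0.12 0 0 0 0 0 0;0.27 0 0 0 0 0 0;0.4 0 0 0 0 0 0;0.5 0 0 0 0 0 0;0.5 0 0.5 3 0 0 0;0.5 0 1 8 -4 0 0;0.5 0 0 16 -4 0 0;0.5 0 0 20 -4 0 0;0.5 0 0 20 -4 0 0'
python3 - <<'E'
from h import *
f=grab_frame("wrist")
for c in("wrist","top","side"):
    if c!="wrist": f=grab_frame(c)
    for r in pinpoint(c,"scoop")[:1]: print(c,r["p"],topan(ray(f,r["location"],.004)))
    for n in("brush","brush_foot","tamper","tamper_foot"):
        for r in pinpoint(c,n)[:2]: print(n,c,round(r["p"],2),np.round(r["location"]),np.round(ray(f,r["location"],.013 if "foot" in n else 0),3))
E
```

```text
t: 45.1
eef_pos: [0.6132, 0.3105, 0.0797]
ee_rot: [3.069, -0.007, 3.05]
force: [-0.2, -0.4, -1.2]
width: 0.0197
t: 46.22
eef_pos: [0.6152, 0.3115, 0.2864]
ee_rot: [3.132, 0.007, 3.05]
force: [-0.1, -0.9, -0.7]
width: 0.0437
wrist 0.61 [-42.81804358  -0.94351617]
brush wrist 0.98 [422. 166.] [0.444 0.321 0.   ]
brush_foot wrist 0.74 [449.  72.] [0.424 0.22  0.013]
tamper wrist 0.51 [280.  44.] [0.6   0.174 0.   ]
top 0.77 [-44.07011313   1.48740241]
brush top 0.76 [140. 239.] [0.446 0.322 0.   ]
brush_foot top 0.59 [176. 244.] [0.43  0.22  0.013]
tamper top 0.7 [144. 332.] [0.192 0.31  0.   ]
tamper top 0.62 [236. 239.] [0.441 0.059 0.   ]
tamper_foot top 0.77 [272. 236.] [ 0.45  -0.043  0.013]
tamper_foot top 0.65 [185. 370.] [0.091 0.197 0.013]
side 0.74 [-37.8485365   -8.54461059]
brush side 0.73 [264. 361.] [0.439 0.319 0.   ]
brush side 0.57 [210. 301.] [0.604 0.206 0.   ]
brush_foot side 0.74 [284. 323.] [0.419 0.228 0.013]
tamper side 0.8 [293. 264.] [0.44  0.049 0.   ]
tamper side 0.62 [385. 383.] [0.191 0.305 0.   ]
tamper_foot side 0.9 [302. 232.] [ 0.441 -0.057  0.013]
tamper_foot side 0.87 [441. 339.] [0.084 0.183 0.013]
```

The scoop lies at pan (-43, 0) mm. Of the two tampers, small at top-picture (237,240) and large at (144,333), the region lengths are 198 mm and 288 mm, so the small one is meant. I'll go above it and measure it closely.

```bash
python3 -m inch '0.5 -5 -5 0 0 0 0;0.5 -10 -10 0 0 0 0;0.5 -14 -16 0 0 0 0;0.5 -17.5 -21.5 0 0 0 3;0.5 -17.5 -21.5 -2 0 0 5;0.5 -17.5 -21.5 -2 0 0 5;0.5 -17.5 -21.5 -2 0 0 5'
cat >> h.py <<'E'
def stick(cam,name,z=.026,near=None):
    f=grab_frame(cam);best=None
    for r in regions_of(cam,name)[:3]:
        p=np.argwhere(r["pixels"])[::4,::-1]
        w=np.array([ray(f,q,z)[:2] for q in p]).astype(np.float32)
        c,s,a=cv2.minAreaRect(w); print(cam,name,round(r["p"],2),np.round(r["bbox"]),"c",np.round(c,4),"s",np.round(s,3),"a",round(a,1))
    for n in (name,name+"_foot"):
        for r in pinpoint(cam,n)[:2]: print(n,round(r["p"],2),np.round(r["location"]),np.round(ray(f,r["location"],.013 if "foot" in n else 0)[:2],4))
    return f
E
python3 - <<'E'
from h import *
f=stick("wrist","tamper");cv2.imwrite("pics/tm.png",f["pixels"][:,:,::-1])
print(telemetry.get_state()["q"])
stick("top","tamper")
E
```

```text
t: 48.0
eef_pos: [0.4388, 0.0958, 0.2604]
ee_rot: [3.138, 0.001, 3.136]
force: [0.6, 0.3, -0.0]
width: 0.0435
wrist tamper 0.74 [256.  29. 289. 227.] c [0.4418 0.0486] s [0.027 0.197] a 0.7
wrist tamper 0.65 [508. 248. 560. 306.] c [0.126  0.2171] s [0.063 0.059] a 47.5
tamper 0.92 [272. 133.] [0.4425 0.0486]
tamper_foot 0.98 [269.  30.] [ 0.4445 -0.0505]
[ 0.65426323 -0.03436949 -0.4340637  -0.00333165 -1.16956425 -0.65726841]
top tamper 0.83 [132. 318. 194. 378.] c [0.1581 0.2657] s [0.189 0.049] a 48.9
top tamper 0.62 [225. 229. 274. 242.] c [0.4449 0.0127] s [0.13 0.03] a 89.0
tamper 0.68 [144. 336.] [0.1826 0.3106]
tamper 0.62 [239. 236.] [0.4501 0.0504]
tamper_foot 0.91 [185. 370.] [0.0927 0.1985]
tamper_foot 0.82 [274. 237.] [ 0.4458 -0.0461]
```

```bash
python3 -m inch '0.6 0.25 -0.7 0 -9 0 1;0.6 0.25 -0.7 -3 -18 0 1;0.6 0.25 -0.7 -8 -25 0 1;0.6 0.25 -0.7 -13 -25 0 1;0.6 0.25 -0.7 -18 -25 0 1;0.6 0.25 -0.7 -21 -25 0 1;0.6 0.25 -0.7 -23 -25 0 1;0.6 0.25 -0.7 -23.5 -25 0 1;0 0.25 -0.7 -23.5 -25 0 1;0 0.25 -0.7 -23.5 -25 0 1;0 0.25 -0.7 -23.5 -25 0 1;0 0.25 -0.7 -23.5 -25 0 1' 60
```

```text
t: 49.9
eef_pos: [0.4412, 0.0891, 0.0252]
ee_rot: [-2.709, -0.002, -3.129]
force: [-2.3, 1.9, 6.3]
width: 0.0254
```

```bash
python3 -m inch '0 0 0 4 0 0 0;0 0 0 10 0 0 0;0 0 0 16 0 0 0;0 0 0 22 0 0 0;0 0 -4 27 0 0 0;0 0.5 -10 28 0 0 0;0 1 -16 28 0 0 0;0 1 -22 28 0 0 0;0 1.5 -28 28 0 0 0;0 2 -34 28 0 0 0;0 2 -40 28 0 0 0;0 2 -46 28 0 0 0'
python3 -m inch '0 0 0 0 10 0 0;0 0 0 0 20 0 0;0 0 0 0 30 0 0;0 0 0 0 40 0 0;0 0 0 0 50 0 0;0 0 0 0 60 0 0;0 0 0 0 70 0 0;0 0 0 0 80 0 0;0 0 0 0 90 0 0;0 0 0 0 90 0 0'
python3 - <<'E'
from h import *
s=telemetry.get_state();print(s["q"])
for c in("top","side","wrist"):
    f=grab_frame(c)
    for n in("tamper_foot","tamper"):
        for r in pinpoint(c,n)[:2]: print(c,n,round(r["p"],2),np.round(r["location"]),np.round(ray(f,r["location"],s["eef_pos"][2]-(.14 if "foot" in n else .04))[:2],3))
    for r in pinpoint(c,"tube_a")[:2]:print(c,round(r["p"],2),np.round(r["location"]),np.round(ray(f,r["location"],.1)[:2],3))
E
```

```text
t: 51.4
eef_pos: [0.4603, -0.3727, 0.305]
ee_rot: [-2.71, -0.002, -3.129]
force: [2.0, 0.3, -1.1]
width: 0.0255
t: 52.65
eef_pos: [0.4593, -0.3741, 0.2998]
ee_rot: [1.994, 0.006, 3.14]
force: [-0.2, -0.3, -3.5]
width: 0.0255
[-0.84673354  0.70462943  0.56838201 -0.88246728 -2.23705567  0.58187079]
top tamper_foot 0.88 [188. 369.] [0.129 0.166]
top tamper_foot 0.74 [400. 228.] [ 0.46  -0.357]
top tamper 0.89 [407. 224.] [ 0.465 -0.345]
top tamper 0.79 [146. 332.] [0.235 0.243]
top 0.92 [402. 188.] [ 0.566 -0.38 ]
top 0.76 [402. 227.] [ 0.465 -0.376]
side tamper_foot 0.78 [440. 339.] [0.123 0.285]
side tamper_foot 0.72 [320. 125.] [ 0.459 -0.378]
side tamper 0.79 [384. 386.] [0.224 0.445]
side tamper 0.72 [320.  98.] [ 0.461 -0.35 ]
side 0.95 [286. 137.] [ 0.564 -0.376]
side 0.85 [317. 144.] [ 0.462 -0.362]
wrist tamper_foot 0.91 [454. 134.] [ 0.28 -0.18]
wrist tamper_foot 0.76 [276.  20.] [ 0.463 -0.351]
wrist tamper 0.92 [273. 215.] [ 0.463 -0.289]
wrist tamper 0.62 [386. 140.] [ 0.433 -0.441]
```

```bash
python3 - <<'E'
from h import *
np.set_printoptions(precision=4,suppress=True)
F={c:grab_frame(c) for c in("top","side")}
P={}
for c in F:
    for n in("tamper_foot","tamper"):
        for r in pinpoint(c,n)[:3]:
            u=r["location"]
            if abs(u[0]-proj(F[c],[.46,-.373,.16])[0])<40 and u[1]<260: P.setdefault(n,[]).append((F[c],u));break
for n in P: print(n,len(P[n]),tri(P[n]))
E
```

```text
tamper_foot 2 [ 0.4643 -0.3515  0.1714]
tamper 1 [0.2849 0.7682 0.8333]
```

```bash
python3 -m inch '0 0.1 -0.4 0 -4 0 0;0 0.1 -0.4 -3 -4 0 0;0 0.1 -0.4 -6 -4 0 0;0 0.1 -0.4 -8 -4 0 0;0 0.1 -0.4 -10 -4 0 0;0 0.1 -0.4 -12 -4 0 0;0 0.1 -0.4 -12 -4 0 0'
```

```text
t: 54.42
eef_pos: [0.4609, -0.3763, 0.183]
ee_rot: [2.07, 0.01, -3.139]
force: [0.4, -0.6, -1.2]
width: 0.0257
```

```bash
python3 -m inch '0 0 0 -1 0 0 0;0 0 0 -2 0 0 0;0 0 0 -2.5 0 0 0;0 0 0 -2.5 0 0 0;0.4 0 0 -2.5 0 0 0;0.5 0 0 -2.5 0 0 0;0.5 0 0 -2.5 0 0 0'
python3 -m inch '0.5 0 -3 1.3 0 0 0;0.5 0 -7 3 0 0 0;0.5 0 -9 7 0 0 0;0.5 0 -9 13 0 0 0;0.5 0 -9 18 0 0 0;0.5 0 -9 18 0 0 0'
python3 - <<'E'
from h import *
np.set_printoptions(precision=4,suppress=True)
F={c:grab_frame(c) for c in("top","side")}
for c in F:
    for n in("tamper","brush"):
        for r in regions_of(c,n)[:3]: print(c,n,round(r["p"],2),np.round(r["bbox"]))
cv2.imwrite("pics/u.png",F["side"]["pixels"][:,:,::-1])
print("expected side bottom/top:",proj(F["side"],[.461,-.372,.006]),proj(F["side"],[.461,-.372,.206]),proj(F["top"],[.461,-.372,.206]))
E
```

```text
t: 55.3
eef_pos: [0.461, -0.3764, 0.1585]
ee_rot: [2.07, 0.01, -3.139]
force: [0.4, -0.4, 0.0]
width: 0.0428
t: 56.05
eef_pos: [0.4607, -0.4673, 0.3442]
ee_rot: [2.079, 0.017, -3.139]
force: [-0.5, 0.1, 0.2]
width: 0.0439
top tamper 0.88 [100. 298. 192. 378.]
top tamper 0.53 [387. 221. 418. 234.]
top brush 0.95 [103. 224. 179. 252.]
top brush 0.58 [241. 116. 256. 134.]
top brush 0.43 [385. 219. 416. 234.]
side tamper 0.93 [324. 335. 445. 417.]
side tamper 0.58 [313. 107. 327. 151.]
side brush 0.71 [230. 318. 287. 404.]
expected side bottom/top: [316.4133 166.8174] [319.96   111.8123] [411.8871 226.647 ]
```

```bash
python3 -m inch '0.6 0 -1 1 -10 0 0;0.6 0 -1 2 -20 0 0;0.6 0 2 2 -30 0 0;0.6 0 8 2 -40 0 0;0.6 0 14 2 -50 0 0;0.6 0 20 2 -61 0 0;0.6 0 26 2 -61 0 0;0.6 0 32 2 -61 0 0;0.6 0 38 2 -61 0 0;0.6 0 44 2 -61 0 0;0.6 0 50 1 -61 0 0;0.6 0 56 0 -61 0 0'
python3 -m inch '0.6 0 6 -2 0 0 -5;0.6 0 12 -4 0 0 -10;0.6 -1 18 -6 0 0 -11;0.6 -1.4 23 -8 0 0 -11;0.6 -1.4 23 -8 0 0 -11;0.6 -1.4 23 -8 0 0 -11'
python3 - <<'E'
from h import *
print(telemetry.get_state()["q"]);stick("wrist","brush");stick("top","brush")
E
```

```text
t: 57.85
eef_pos: [0.4603, 0.0959, 0.3365]
ee_rot: [3.133, 0.002, -3.132]
force: [1.2, -0.2, 0.3]
width: 0.0526
t: 58.6
eef_pos: [0.446, 0.3258, 0.2557]
ee_rot: [3.134, 0.001, 2.96]
force: [0.1, -0.7, -0.4]
width: 0.0527
[ 0.98414558  0.14687449 -0.24866388 -0.00220999 -1.16837109 -1.16450599]
wrist brush 0.91 [259.  73. 293. 263.] c [0.4433 0.3178] s [0.196 0.033] a 78.9
brush 0.79 [275. 171.] [0.4459 0.32  ]
brush_foot 0.61 [280.  73.] [0.4223 0.2216]
top brush 0.86 [111. 226. 180. 250.] c [0.4386 0.3035] s [0.176 0.033] a 77.1
top brush 0.37 [310. 197. 319. 206.] c [ 0.5419 -0.1581] s [0.022 0.022] a 89.2
brush 0.55 [143. 238.] [0.4498 0.3128]
brush 0.35 [370. 142.] [ 0.7075 -0.3237]
brush_foot 0.78 [178. 244.] [0.4294 0.2141]
```

```bash
python3 -m inch '0.6 0.2 0.8 0 -9 2 -1.5;0.6 0.2 0.8 -3 -18 3.9 -1.5;0.6 0.2 0.8 -8 -24.5 5.2 -1.5;0.6 0.2 0.8 -13 -24.5 5.2 -1.5;0.6 0.2 0.8 -18 -24.5 5.2 -1.5;0.6 0.2 0.8 -21 -24.5 5.2 -1.5;0.6 0.2 0.8 -22.5 -24.5 5.2 -1.5;0.6 0.2 0.8 -23 -24.5 5.2 -1.5;0 0.2 0.8 -23 -24.5 5.2 -1.5;0 0.2 0.8 -23 -24.5 5.2 -1.5;0 0.2 0.8 -23 -24.5 5.2 -1.5;0 0.2 0.8 -23 -24.5 5.2 -1.5' 60
```

```text
t: 60.5
eef_pos: [0.4487, 0.3338, 0.0278]
ee_rot: [-2.715, -0.003, 2.932]
force: [-2.1, 1.1, 5.3]
width: 0.0255
```

```bash
python3 -m inch '0 0 0 4 0 0 0;0 0 0 10 0 0 0;0 0 0 16 0 0 0;0 0 -4 21 0 0 0;0 1 -9 25 0 0 3;0 2 -15 28 0 0 6;0 3 -21 28 0 0 9;0 4 -27 28 0 0 12;0 5 -33 28 0 0 15;0 6.5 -39 28 0 0 18;0 8 -45 28 0 0 18;0 9 -51 28 0 0 18'
python3 -m inch '0 1 -6 0 0 0 0;0 1.8 -12 0 0 0 0;0 2.5 -17 0 0 0 0;0 2.5 -20.5 0 0 0 0;0 2.5 -20.5 0 0 0 0;0 2.5 -20.5 0 0 0 0'
python3 -c "
from h import *;s=telemetry.get_state();print(s['q'],s['eef_pos'],s['ee_rot'])"
```

```text
t: 62.0
eef_pos: [0.5386, -0.1781, 0.308]
ee_rot: [-2.716, -0.002, -3.037]
force: [1.5, 0.3, -1.1]
width: 0.0254
t: 62.75
eef_pos: [0.5632, -0.383, 0.3078]
ee_rot: [-2.716, -0.003, -3.038]
force: [0.7, 0.4, -1.5]
width: 0.0254
[-0.11880951  0.21004925 -0.31243902  0.4964131  -1.01051858 -0.0363083 ] [ 0.56324259 -0.38304854  0.30783153] [-2.71573046e+00 -2.81180215e-03 -3.03754411e+00]
```

```bash
python3 -m inch '0 0 0 0 10 1 0;0 0 0 0 20 2.1 0;0 0 0 0 30 3.1 0;0 0 0 0 40 4.2 0;0 0 0 0 50 5.2 0;0 0 0 0 60 6.2 0;0 0 0 0 70 7.3 0;0 0 0 0 79.6 8.3 0;0 0 0 0 86 9 0;0 0 0 0 86 9 0;0 0 0 0 86 9 0'
python3 - <<'E'
from h import *
np.set_printoptions(precision=4,suppress=True)
s=telemetry.get_state();print(s["q"],s["eef_pos"],s["ee_rot"])
F={c:grab_frame(c) for c in("top","side","wrist")}
for n in("brush_foot","brush"):
    L=[]
    for c in F:
        for r in pinpoint(c,n)[:3]:
            u=r["location"];e=proj(F[c],s["eef_pos"]-[0,0,.115 if "foot" in n else .015])
            print(n,c,round(r["p"],2),np.round(u),np.round(e))
            if np.linalg.norm(np.array(u)-e)<45: L.append((F[c],u));break
    if len(L)>1: print(n,len(L),tri(L))
E
```

```text
t: 64.12
eef_pos: [0.5638, -0.3824, 0.3085]
ee_rot: [2.062, 0.0, -3.033]
force: [1.4, 0.6, -0.1]
width: 0.0254
[-0.7364  0.8221  0.8718 -0.928  -2.3211  0.4356] [ 0.5638 -0.3824  0.3085] [ 2.0621  0.0001 -3.0333]
brush_foot top 0.75 [412. 181.] [413. 184.]
brush_foot side 0.64 [287. 112.] [287. 110.]
brush_foot wrist 0.73 [277.  64.] [277.  56.]
brush_foot 3 [ 0.5658 -0.3775  0.1923]
brush top 0.66 [415. 176.] [427. 179.]
brush side 0.65 [288.  85.] [287.  78.]
brush wrist 0.94 [276. 259.] [277. 259.]
brush 3 [ 0.5622 -0.3574  0.2896]
```

```bash
python3 -m inch '0 -0.3 0 -4 0 0 0;0 -0.3 0 -7 0 0 0;0 -0.3 0 -9 0 0 0;0 -0.3 0 -11 0 0 0;0 -0.3 0 -13 0 0 0;0 -0.3 0 -15 0 0 0;0 -0.3 0 -16 0 0 0;0 -0.3 0 -16.5 0 0 0;0 -0.3 0 -16.5 0 0 0'
```

```text
t: 65.7
eef_pos: [0.5603, -0.3828, 0.1434]
ee_rot: [2.059, 0.0, -3.034]
force: [-0.1, 0.1, -1.1]
width: 0.0255
```

```bash
python3 -m inch '0.3 0 0 0 0 0 0;0.45 0 0 0 0 0 0;0.45 0 0 0 0 0 0;0.45 0.3 -3 1.6 0 0 0;0.45 0.8 -7 3.7 0 0 0;0.45 0.9 -8 8 0 0 0;0.45 0.9 -8 14 0 0 0;0.45 0.9 -8 20 0 0 0;0.45 0.9 -8 20 0 0 0'
python3 -m inch '0.45 0 2 0 -10 0 0;0.45 0 8 2 -20 0 0;0.45 0 14 4 -30 0 0;0.45 0 20 4 -40 0 0;0.45 0 26 4 -50 0 0;0.45 0 31 4 -60 0 0;0.45 0 35 4 -61 0 0;0.45 0 35 4 -61 0 0'
python3 - <<'E'
from h import *
s=telemetry.get_state();print(s["eef_pos"],s["ee_rot"])
F={c:grab_frame(c) for c in("top","side","wrist")}
a=cv2.resize(F["top"]["pixels"][130:260,130:430,::-1],(798,346),interpolation=cv2.INTER_CUBIC)
b=cv2.resize(F["side"]["pixels"][90:230,240:340,::-1],(180,252),interpolation=cv2.INTER_CUBIC);c=F["wrist"]["pixels"][:,:,::-1];c=cv2.resize(c,(336,252));d=cv2.resize(F["side"]["pixels"][230:345,150:280,::-1],(282,252),interpolation=cv2.INTER_CUBIC)
cv2.imwrite("pics/final.png",np.vstack([a,np.hstack([b,c,d])]))
stones(("top","wrist"),.03)
for c in F:
    for n in("tamper","brush","scoop"):
        for r in regions_of(c,n)[:2]: print(c,n,round(r["p"],2),np.round(r["bbox"]))
E
```

```text
t: 66.82
eef_pos: [0.5686, -0.4639, 0.351]
ee_rot: [2.071, 0.008, -3.035]
force: [0.4, -0.3, 0.7]
width: 0.0392
t: 67.82
eef_pos: [0.5681, -0.1102, 0.3919]
ee_rot: [3.132, -0.088, -3.077]
force: [0.5, -0.8, 0.2]
width: 0.0392
[ 0.56808471 -0.11024394  0.39191171] [ 3.13188741 -0.08828263 -3.07656402]
top 0.58 [341. 189.] [ 0.573 -0.232] [402.  -0.]
top 0.56 [340. 180.] [ 0.599 -0.23 ] [398.  26.]
wrist 0.8 [249. 113.] [ 0.575 -0.178] [348.  -1.]
wrist 0.67 [280.  90.] [ 0.536 -0.209] [382. -39.]
wrist 0.58 [274. 131.] [ 0.54  -0.156] [329. -38.]
wrist 0.54 [248.  78.] [ 0.578 -0.222] [392.   4.]
wrist 0.54 [294. 142.] [ 0.511 -0.143] [317. -68.]
wrist 0.51 [223.  89.] [ 0.609 -0.207] [374.  35.]
top tamper 0.88 [ 97. 298. 174. 369.]
top tamper 0.57 [386. 220. 416. 232.]
top brush 0.65 [387. 182. 408. 198.]
top scoop 0.7 [116. 167. 155. 183.]
side tamper 0.8 [314. 110. 329. 150.]
side tamper 0.61 [325. 334. 444. 417.]
side brush 0.8 [281. 113. 296. 142.]
side scoop 0.82 [167. 283. 231. 341.]
wrist tamper 0.5 [510. 349. 520. 360.]
wrist scoop 0.73 [211. 341. 248. 373.]
```

View pics/final.png

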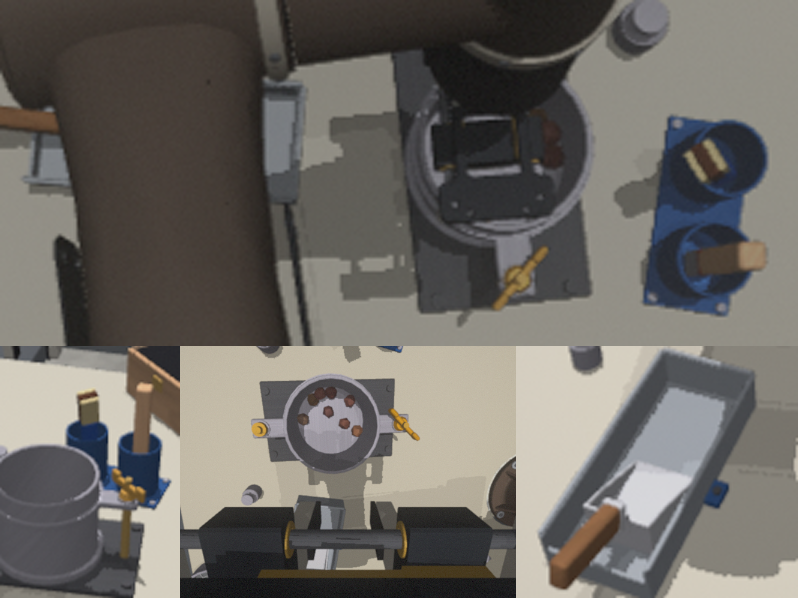

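The picture shows the following:
- Mould (lower middle) holds the stones, with none outside it.
- Pan is empty, with the scoop flat in it.
- Tamper and brush are in the tubes.

The brush seems to lean, so I'll measure its tilt.

```bash
python3 -m inch '0.45 0 5 3 0 0 0;0.45 0 12 5 0 0 0;0.45 0 12 5 0 0 0'; python3 - <<'E'
from h import *
np.set_printoptions(precision=3,suppress=True)
F={c:grab_frame(c) for c in("top","side")}
for n,rng in(("brush",(370,430,260,310)),("tamper",(370,430,300,340))):
    L=[]
    for c in F:
        for r in regions_of(c,n)[:4]:
            b=r["bbox"];m=np.argwhere(r["pixels"]).mean(0)[::-1]
            if (c=="top" and b[0]>370) or (c=="side" and b[3]<170): L.append((F[c],m));print(n,c,round(r["p"],2),np.round(b),m);break
    for r in (): pass
    if len(L)==2:
        print(n,"visible centroid",tri(L))
f=F["side"]
for nm,x,y in(("A",.562,-.378),("B",.461,-.372)):
    print(nm,"upright top side",proj(f,[x,y,.206]),"top cam",proj(F["top"],[x,y,.206]))
m=F["top"]["pixels"];
stones(("top",),.03)
M=proj(F["top"],[.575,-.16,.03]);print("mould centre px",M, "72mm edge",proj(F["top"],[.575-.072,-.16,.03]))
E
```

```text
t: 69.0
eef_pos: [0.5689, 0.0089, 0.4424]
ee_rot: [3.131, -0.087, -3.079]
force: [0.1, -0.0, -0.3]
width: 0.0391
brush top 0.64 [390. 179. 409. 201.] [397.104 191.445]
brush side 0.8 [283. 115. 294. 145.] [288.626 127.11 ]
brush visible centroid [ 0.551 -0.354  0.152]
tamper top 0.65 [386. 219. 416. 233.] [402.629 227.398]
tamper side 0.71 [313. 112. 327. 150.] [318.578 129.065]
tamper visible centroid [ 0.461 -0.365  0.152]
A upright top side [287.275 106.848] top cam [412.973 184.371]
B upright top side [319.96  111.812] top cam [411.887 226.647]
top 0.66 [337. 192.] [ 0.564 -0.222] [392.  -9.]
top 0.64 [312. 200.] [ 0.544 -0.153] [326. -35.]
top 0.57 [338. 181.] [ 0.597 -0.224] [393.  23.]
top 0.53 [313. 169.] [ 0.63  -0.157] [323.  52.]
top 0.48 [302. 215.] [ 0.503 -0.125] [301. -77.]
top 0.46 [328. 174.] [ 0.615 -0.198] [365.  39.]
top 0.43 [331. 203.] [ 0.535 -0.203] [376. -40.]
mould centre px [314.578 188.775] 72mm edge [315.148 215.069]
```

```bash
python3 -c "
from station import arm,telemetry
print(arm.job_done(), telemetry.get_state()['t'])"
```

```text
the job is handed in; nothing more can be done
the job is handed in; nothing more can be done
```

I handed the job in at about 69 s, with everything apparently in place; the system reported no verdict.

**Wing nut:** I turned it clockwise about 103° until the moment jumped to about 0.7 N·m, which I took as its stop. The joint angle can't be read directly. Estimates of the turn from pictures ranged from roughly 80° to 108°, and the lowest would fall just short of the required 83°. I relied on the stop moment.

**Stones:** Eight were present. I tipped five in one pass and three in a second. The scoop had slipped nose-up in the grip, so I set it down and regripped it flat before the second pass.
- The last close view showed all eight stones in the mould and the pan empty.
- One top-camera reading put a stone about 80 mm from the mould axis. The wrist camera put the same stone at 66 mm, and in the picture it lay inside the wall.
- The detector found seven of the eight in the last frame.

**Scoop:** It lies flat in the pan, about 43 mm behind the centre and on the centreline.

**Tamper and brush:** I used the small tamper; it stands nearly upright, foot down, in the tube nearer the robot. The brush stands bristles up in the other tube, leaning about 16° against the 31° allowed. Neither foot height was measured directly after release.

I did not enlarge a crop to confirm which tamper was meant. I chose it by measured length (197 mm against 288 mm). I didn't touch the weights.

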